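Clamp a pipe stub in the grinding jig

ROBOT

A 7-joint arm with a two-finger parallel gripper is mounted at the origin on the work surface. World frame = base frame: x ahead of the robot, y to its left, z up, the work surface at z = 0. Lengths are in m, angles in degrees, forces in N, time in s.
With the tool pointing down it reaches from about 0.425 to 0.875 m from the base axis. Payload 4.7 kg.
Tool frame: the origin (TCP) lies midway between the tips of the shut fingers; the grasp point (between the pads) lies env.grip_point_offset behind it (env.grip_point_offset is the distance from the TCP to the grasp point, in m); x points along the fingers, y is the direction in which the jaws open and shut, and the axes are right-handed (so a half turn about x gives the same grasp; the last joint's range is limited). The gripper opens to 87 mm and grips with 3 to 60 N. Pads are 19 mm wide; open, the fingers measure 117 mm over their backs; the gripper's body (75 mm by 190 mm) begins 51 mm behind the grasp point.
Start: joints at [-71.9, 18.392, -4.016, 83.108, 1.295, 78.541, -3.26], TCP at [0.193, 0.621, 0.223] pointing down, gripper open.
Joint ranges: [-163.93, 163.93], [-17.29, 119.83], [-79.2, 71.16], [3.27, 140.29], [-89.18, 269.18], [5.43, 117.66], [-154.24, 154.24]. Speed limits (degrees/s): [147.25, 147.25, 180, 180, 180, 180, 180].

INTERFACE

Orientations are given as [roll, pitch, yaw] about the fixed x, y, z axes, in that order (R = Rz(yaw) Ry(pitch) Rx(roll)).
In Python, from cell import readout, read_camera, camera_params, sign_off, spot_in, pinpoint, env gives the robot as it stands.
- The arm moves only by the shell command python3 -m pendant 'ROWS' [OPENING] [FORCE]. ROWS is a JSON object of lists of equal length, an entry for each row: "xyz": the shift along the world's x, y, z in m, a list of three; "turn": the turn about the world's z in rad. A call has 1 to 10 rows; each row shifts and turns the pose as measured when the row begins; what a row does not reach is not made up. A row lasts 1/8 s, in which the tool goes at most 62.5 mm and 10.7 degrees, less where a joint would pass 70% of its speed; a pose out of reach is approached as far as the arm can. A call is refused whole if a number of a shift passes 0.0625 or a number of a turn 0.188, either way. A call with a gripper value outside its range is refused whole. OPENING is the opening, from 0 (shut) to 1 (fully open), set as the call begins (- or left out, the last holds). The fingers move at their own pace and stop on an object; FORCE is the grip in N (left out, the last holds). Time passes only in rows, so rows that do not move let the fingers close. It gives the time, the measured TCP pose, the force and the opening at its end, in the units of the state.
- readout.get_obs(): the state, without advancing time (a new reading comes with each control period).
- read_camera(name): name is "side" or "top" or "wrist"; returns the picture (400x640x3 uint8, red, green, blue); there is no depth.
- camera_params(name): a dict with "fx", "fy", "cx", "cy" (pixels), "rvec" (rotation vector, rad) and "tvec" (3), from world to camera coordinates, as OpenCV has them; the wrist camera has in their place "hand_eye" (4x4, takes a point from camera to tool coordinates, whose origin is the TCP and whose axes are the tool frame's). Camera axes: x right, y down, z forward; pixel columns grow to the right and rows downward; lengths in m; the calibration is good to about 2 mm. A picture is of the moment at which its call begins: read the wrist's pose just before it. camera_params takes no time and is no camera call.
- sign_off(): hands the job in, once; it reports no verdict.
Trained networks look in the newest picture that a camera, given by its name, has taken for a name from the list of things; names that differ only in an ending like _2 or _b are one class to them, and where a whole thing is asked for, a point or a joint stands for the part that bears it (a point fixed in the world has none). Each returns a list of dicts, best first, with "score" (0 to 1); they miss things now and then, are a little off and sometimes report something else, mostly with a low value. They report only what shows in the picture. A call takes as long as a camera call. They do not tell look-alikes from the thing itself.
- spot_in(camera, name): "at" ([x, y, z] in m, in the coordinates of the camera as it stood for that picture, good to about 4 mm: the middle of the surface that is visible of it).
- pinpoint(camera, name): "at" ([x, y, z] in m, in the coordinates of the camera as it stood for that picture, good to about 4 mm: a listed point, or the origin of a listed thing).
The state is a dict: "time_s": time; "qpos": joint angles; "joint_velocities": joint speeds; "effort": joint torques, N m; "tool_pos": TCP position; "tool_rot": TCP orientation; "force": force on the tool from outside, world axes, zero at the start; "wrist_torque": the same for the moment, N m; "grip_width": finger opening in m.
Only numpy, scipy, OpenCV 4.12 (cv2) and the standard library are available. Lean on these libraries where they do the work, as an engineer would, in place of code of your own. Each camera call takes 0.05 s, during which the arm holds its last target.

TASK

Take the thicker of the two pipe stubs off its wooden rest, lay it (do not let it fall) along the V-blocks of the clamping jig and push it endwise until it butts against the jig's end stop. Then swing the clamp arm over the pipe until it meets its stop, and screw the leaning knurled knob down clockwise until it stops tight and the shoe presses on the pipe. Leave the thinner pipe, the spray can and the flange where they are.

Things in the scene. Friction and masses are not known exactly. Their poses are not given: they have to be found in the camera images.
- jig: Clamping jig, fixed to the bench. Origin at bench height below the middle between its two V-blocks; z up, y along the V-blocks, x from the arm's post towards the V-blocks. Base plate 12 mm thick, x -185 to 75 mm, y -105 to 105 mm. The clamp arm's upright post, 32 mm thick, stands at x -150 mm, y 0.
- v_mid (a point): Where the axis of a 42 mm pipe lying in the V-blocks runs, midway between the blocks, 65 mm above the bench; y along that axis, z up. Two steel 90-degree V-blocks, each 30 mm long, centred at y -50 and 50 mm (70 mm free between them, down to the base plate); the V is 59 mm wide at its top edges, which are 65 mm above the bench.
- stop_face (a point): On the face of the end stop (upright steel plate 70 mm wide, 74 mm high), at the level of the laid pipe's axis, 80 mm from v_mid towards the jig's -y. A 150 mm pipe butted on it has its middle 5 mm from v_mid. The other (+y) end of the V-blocks is open.
- pipe: The thicker pipe stub: steel tube, 42 mm diameter, 150 mm long, 0.3 to 0.65 kg, on one of two low wooden V-rests. Origin at the middle of its axis, 40 mm above the bench at the start; x along its axis. It may lie 10 mm lengthwise off the rest's middle; the rest's supports, 18 mm thick, are 50 mm either side of that middle, with 82 mm free between them and only a 5 mm high batten below.
- thin_pipe: The thinner pipe stub: like the other, but 27 mm diameter, on the other rest, its axis 29 mm above the bench. To be left alone. Origin at the middle of its axis, x along it.
- swing (a joint): Angle of the clamp arm about its post, rad: 0 = over the pipe, against its stop, arm along the jig's x; grows anticlockwise seen from above, to 1.9 at most; 1.3 to 1.7 (arm about along the jig's y) at the start. Stiff hinge, 0.3 N m (about 4 N at the knob), stays where left; it can be pushed by the knob's side. Arm bar 20 mm wide, its top 105 mm above the bench.
- pivot (a point): On the axis of the arm's post, 98 mm above the bench, turning with the arm; x along the arm, z up.
- knob (a joint): Angle left to screw, rad: 0 = tight at its hard stop, 2.2 to 3.3 at the start, 4.6 at most. Clockwise, seen from the knob's end, reduces it and lowers knob and shoe 2.4 mm per rad (coarse thread). Friction 0.1 N m, stays where left. With the pipe in place the shoe touches at about 1.2; its spring (4 N/mm) then presses harder, about 10 N at 0.
- knob_grip (a point): Centre of the round knurled steel knob (38 mm diameter, 28 mm high) on the arm's screw; moves with arm and screw but does not spin. z points up the screw's axis, leaning 35 degrees from vertical, back over the post; y level, across the arm. When tight, 108 mm from the pipe's axis; 26 mm below the knob is a 29 mm wide boss. The arm bar runs below: close fingers within 50 degrees of y.
- shoe: Brass pressure shoe, 18 mm diameter, 8 mm thick, at the lower end of the screw; it does not turn. Its origin lies on the screw's axis, 18 mm beyond the pressing face (on the pipe's axis when clamped); z up the screw's axis.
- spray_can: Plain white spray can, 60 mm diameter, 170 mm tall with a narrower cap, standing; origin at the middle of its underside. To be left alone.
- flange: Steel pipe flange lying flat, 110 mm diameter, 34 mm high; origin at the middle of its underside. To be left alone.
Not all that is in view belongs to the job. What is shaped like the pipe but purple is not meant.

How it is judged:
By the outcome, as a careful person would: the job done as asked, in the order asked, and still so for the second after the job is handed in, with the robot touching nothing.
It also fails if it takes over 72 s, if anything falls off the work surface, if the arm or the gripper's body presses on something with over 40 N, if the wrist force passes 120 N, or if a joint passes its speed limit or range.

## Working session

There is one attempt and no reset: what is moved stays moved. The work goes in short steps, Python scripts to look and compute and a shell command to move; the robot and the scene stay as the last step left them, time stands still between calls to the robot, and variables do not carry over. Pictures are saved under pics/ and viewed, and the job is handed in when it is done.

```bash
ls -la; mkdir -p pics; python3 - <<'E'
from cell import readout, read_camera, camera_params, env
import cv2
print(readout.get_obs()); print(env.grip_point_offset)
for c in ["side","top","wrist"]:
    cv2.imwrite(f"pics/{c}0.png",read_camera(c)[:,:,::-1]); print(c,camera_params(c))
E
```

```text
total 12
drwxr-xr-x  3 agent agent 4096 Dec  6 17:40 .
drwxr-xr-x 23 root  root  4096 Dec  6 17:40 ..
drwxr-xr-x  2 agent agent 4096 Dec  6 17:40 pics
{'time_s': 0.0, 'qpos': array([-71.8987502 ,  18.44110972,  -4.01537445,  83.17488474,
         1.29483197,  78.53981474,  -3.26090993]), 'joint_velocities': array([ 0.09945539, -0.00360749,  0.00930063,  0.10252057, -0.22276894,
        0.01873151,  0.01537494]), 'effort': array([-3.40053239e-04, -4.91299367e+01, -4.03871499e-01, -3.12526166e+01,
       -6.38242043e-02,  4.37918189e-02,  1.61718890e-04]), 'tool_pos': array([0.1931078 , 0.62007715, 0.2214384 ]), 'tool_rot': array([ -87.11880634,   89.88928304, -104.41139927]), 'force': array([0.86874091, 0.89719909, 0.54928824]), 'wrist_torque': array([ 0.03681812,  0.00554474, -0.00827558]), 'grip_width': 0.08711455951850361}
0.0187
side {'fx': 495.04984866385433, 'fy': 495.04984866385433, 'cx': 327.5637563255999, 'cy': 203.41534990636768, 'rvec': array([ 2.19091936, -0.39787366,  0.17226611]), 'tvec': array([-0.47708881,  0.21812359,  1.50532657])}
top {'fx': 411.04484911135216, 'fy': 411.04484911135216, 'cx': 316.5065168788666, 'cy': 201.21055326497182, 'rvec': array([ 2.09597135, -2.14970532,  0.18395796]), 'tvec': array([-0.00715294,  0.51382326,  1.41584812])}
wrist {'fx': 315.38663990389955, 'fy': 315.38663990389955, 'cx': 317.91554091777994, 'cy': 199.57650160038156, 'hand_eye': array([[ 5.98188349e-04, -2.46049068e-01,  9.69257189e-01,
        -1.61273058e-01],
       [ 9.99999623e-01,  7.57616952e-04, -4.24837889e-04,
        -6.90969120e-04],
       [-6.29794711e-04,  9.69257077e-01,  2.46049428e-01,
        -6.72925487e-02],
       [ 0.00000000e+00,  0.00000000e+00,  0.00000000e+00,
         1.00000000e+00]])}
```

View pics/side0.png

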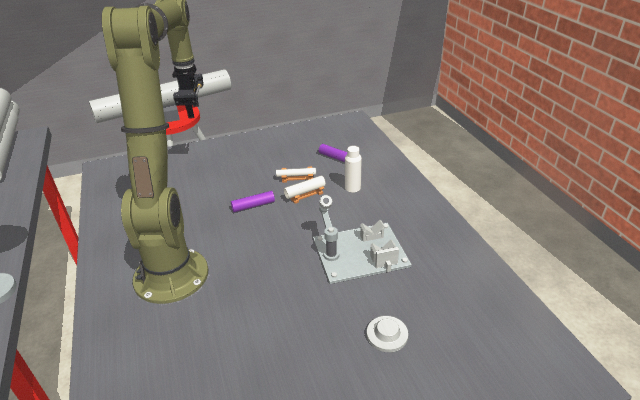

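View pics/top0.png

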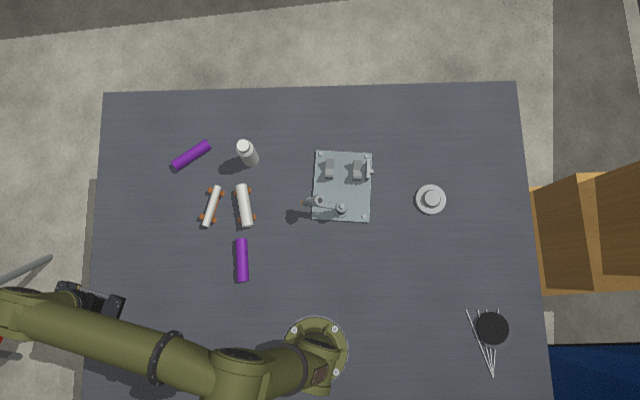

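View pics/wrist0.png

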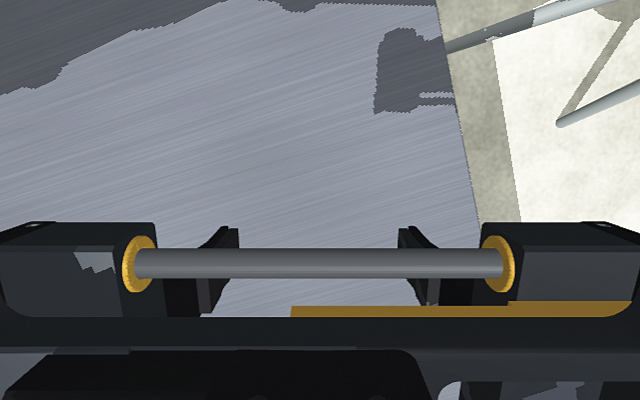

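```bash
cat > h.py <<'E'
import numpy as np, cv2
from scipy.spatial.transform import Rotation as R
from cell import readout, read_camera, camera_params, sign_off, spot_in, pinpoint, env
def T_cam(c,obs=None):
    p=camera_params(c)
    if c=="wrist":
        obs=obs or readout.get_obs()
        T=np.eye(4);T[:3,:3]=R.from_euler('xyz',obs['tool_rot'],degrees=True).as_matrix();T[:3,3]=obs['tool_pos']
        return T@p['hand_eye']
    M=np.eye(4);M[:3,:3]=cv2.Rodrigues(p['rvec'])[0];M[:3,3]=p['tvec']
    return np.linalg.inv(M)
def w(c,at,T=None):
    T=T_cam(c) if T is None else T
    return (T@np.r_[at,1])[:3]
def px(c,P,T=None):
    T=T_cam(c) if T is None else T
    q=(np.linalg.inv(T)@np.r_[P,1])[:3];p=camera_params(c)
    return np.array([p['fx']*q[0]/q[2]+p['cx'],p['fy']*q[1]/q[2]+p['cy']])
def ray_z(c,uv,z,T=None):
    T=T_cam(c) if T is None else T
    p=camera_params(c)
    d=T[:3,:3]@np.array([(uv[0]-p['cx'])/p['fx'],(uv[1]-p['cy'])/p['fy'],1]);o=T[:3,3]
    return o+d*(z-o[2])/d[2]
def find(c,names,fn=None,n=3):
    fn=fn or pinpoint
    T=T_cam(c)
    im=read_camera(c)
    for nm in names:
        for d in fn(c,nm)[:n]:
            P=w(c,d['at'],T); print(c,nm,round(d['score'],2),P.round(4),px(c,P,T).round(0))
    return im
E
python3 - <<'E'
from h import *
find("top",["pipe","thin_pipe","v_mid","stop_face","knob_grip","pivot","shoe","spray_can","flange","jig"])
find("side",["pipe","thin_pipe","v_mid","stop_face","knob_grip","pivot","shoe"])
print(readout.get_obs()['time_s'])
E
```

```text
top pipe 0.96 [0.5055 0.24   0.0435] [244. 205.]
top pipe 0.88 [0.7051 0.439  0.0216] [192. 155.]
top pipe 0.69 [0.3177 0.2467 0.0189] [243. 259.]
top thin_pipe 0.52 [0.5129 0.3592 0.0291] [211. 205.]
top v_mid 0.57 [ 0.6313 -0.1173  0.0701] [343. 167.]
top stop_face 0.75 [ 0.6237 -0.1976  0.0686] [366. 168.]
top knob_grip 0.54 [ 0.4962 -0.0188  0.1627] [316. 200.]
top pivot 0.89 [ 0.4811 -0.1052  0.1005] [341. 207.]
top pivot 0.16 [ 0.4953 -0.0189  0.1611] [316. 200.]
top spray_can 0.65 [ 6.852e-01  2.239e-01 -2.000e-04] [250. 160.]
top flange 0.8 [ 0.5176 -0.4328  0.0033] [429. 199.]
top jig 0.62 [ 0.6335 -0.1207  0.0061] [343. 171.]
side pipe 0.9 [0.5113 0.2355 0.0422] [306. 186.]
side pipe 0.8 [0.7037 0.4418 0.0215] [335. 153.]
side pipe 0.63 [0.3139 0.2455 0.0211] [252. 202.]
side thin_pipe 0.79 [0.5079 0.356  0.0352] [295. 171.]
side v_mid 0.6 [ 0.6327 -0.1181  0.0667] [378. 233.]
side stop_face 0.9 [ 0.6213 -0.1997  0.0712] [386. 249.]
side stop_face 0.43 [ 0.6334 -0.1184  0.0654] [378. 233.]
side knob_grip 0.72 [ 0.4952 -0.0256  0.1605] [326. 202.]
side knob_grip 0.31 [ 6.87e-01  2.22e-01 -6.00e-04] [352. 188.]
side pivot 0.57 [ 0.4795 -0.1051  0.0976] [330. 234.]
1.1
```

The side and top pictures show five things that could be taken for the pipe (top-view pixels):
- the white thick pipe at (244,205)
- the white thin pipe at (211,205)
- a purple pipe at (190,155)
- a purple pipe at (242,259)
- the white can at (247,152)

I choose (244,205), because it is white, the thicker one, and on a rest. I'll check it in a close crop.

```bash
python3 - <<'E'
from h import *
im=cv2.imread("pics/top0.png");c=im[130:280,160:390]
cv2.imwrite("pics/crop_top.png",cv2.resize(c,None,fx=3.4,fy=3.4,interpolation=cv2.INTER_CUBIC))
s=cv2.imread("pics/side0.png")[140:300,240:430]
cv2.imwrite("pics/crop_side.png",cv2.resize(s,None,fx=3.7,fy=3.7,interpolation=cv2.INTER_CUBIC)[:600])
o=readout.get_obs();Rm=R.from_euler('xyz',o['tool_rot'],degrees=True).as_matrix();print(Rm.round(3))
# pipe mask
sub=im[175:235,230:262].astype(int)
for (x0,x1,y0,y1,z) in [(230,262,175,235,.058),(198,226,178,235,.04)]:
    sub=im[y0:y1,x0:x1].astype(int);m=(sub.min(2)>150)
    ys,xs=np.nonzero(m);pts=np.c_[xs+x0,ys+y0].astype(np.float32)
    r=cv2.minAreaRect(pts);b=cv2.boxPoints(r);print(r,len(pts))
    mid=[ray_z("top",(b[i]+b[(i+1)%4])/2,z) for i in range(4)]
    print(np.array(mid).round(3))
E
```

```text
[[ 0.     0.297  0.955]
 [ 0.     0.955 -0.297]
 [-1.     0.     0.   ]]
((244.20046997070312, 204.12794494628906), (42.104469299316406, 10.308879852294922), 80.90972137451172) 426
[[0.583 0.248 0.058]
 [0.51  0.217 0.058]
 [0.433 0.223 0.058]
 [0.505 0.253 0.058]]
((211.1332244873047, 205.22421264648438), (6.4539055824279785, 42.10198974609375), 17.650123596191406) 273
[[0.514 0.368 0.04 ]
 [0.583 0.336 0.04 ]
 [0.506 0.346 0.04 ]
 [0.438 0.378 0.04 ]]
```

View pics/crop_top.png

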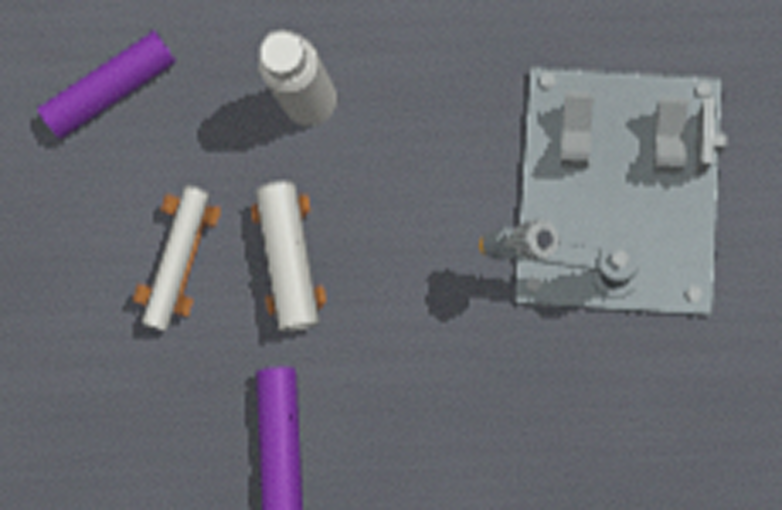

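View pics/crop_side.png

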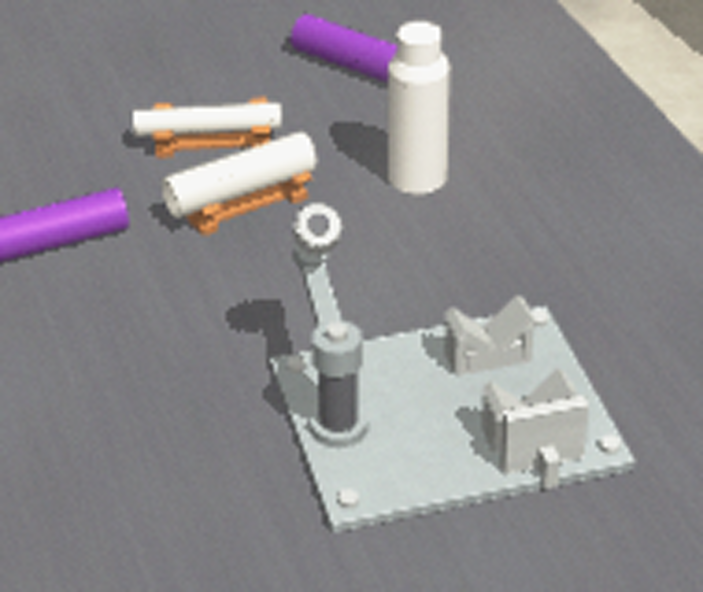

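The crops confirm it. The thick white pipe lies on its orange rest at (287,255) in the top crop, and the thin one is at (175,258). The purple pipes are clearly separate, and the jig's clamp arm is swung out to the left.

```bash
python3 -m pendant '{"xyz":[[0.0315,-0.0384,0],[0.0315,-0.0384,0],[0.0315,-0.0384,0],[0.0315,-0.0384,0],[0.0315,-0.0384,0],[0.0315,-0.0384,0],[0.0315,-0.0384,0],[0.0315,-0.0384,0],[0.0315,-0.0384,0],[0.0315,-0.0384,0]],"turn":[0.047,0.047,0.047,0.047,0.047,0.047,0.047,0.047,0.047,0.047]}' 0.8 40
python3 - <<'E'
from h import *
o=readout.get_obs();Rm=R.from_euler('xyz',o['tool_rot'],degrees=True).as_matrix();print(o['tool_pos'],np.degrees(np.arctan2(Rm[1,1],Rm[0,1])),Rm[:,0],o['qpos'].round(1))
im=find("wrist",["pipe","thin_pipe"])
cv2.imwrite("pics/w1.png",im[:,:,::-1])
E
```

```text
time_s: 2.35
tool_pos: [0.512, 0.2278, 0.2239]
tool_rot: [71.0, 89.7, 82.1]
force: [0.4, 0.1, -0.1]
grip_width: 0.0694
[0.51204571 0.22780878 0.22385327] 101.1350505746641 [ 6.77175248e-04  4.89166650e-03 -9.99987806e-01] [-39.1   7.2  13.8  96.7  -2.   76.2  76.2]
wrist pipe 0.61 [0.5078 0.2372 0.0407] [327. 180.]
wrist thin_pipe 0.85 [0.5084 0.356  0.0269] [426. 198.]
```

View pics/w1.png

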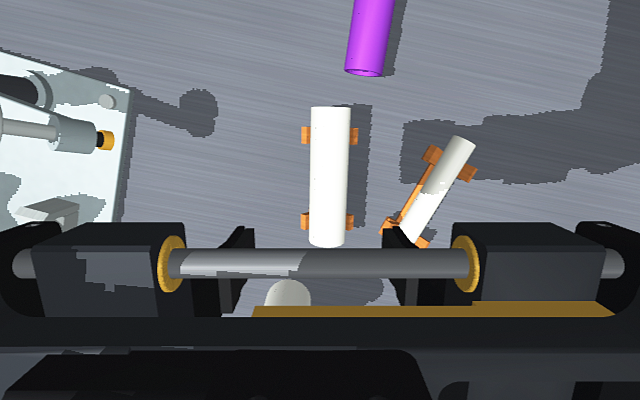

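The wrist view shows the thick pipe running from (330,108) to (327,245), almost aligned with the fingers. The thin one is at (435,185). I'll work out the fine correction.

```bash
python3 - <<'E'
from h import *
im=cv2.imread("pics/w1.png")
m=(im[95:250,295:365].min(2)>215).astype(np.uint8)
ys,xs=np.nonzero(m)
L=[];
for r in range(20,140,8):
    k=np.nonzero(m[r])[0]; L.append([(k.min()+k.max())/2+295,r+95,k.min()+295,k.max()+295])
L=np.array(L);print(L[[0,3,7,11,14]])
P=np.array([ray_z("wrist",l[:2],.048) for l in L]);print(P[0],P[-1])
d=np.polyfit(P[:,0],P[:,1],1);print("axis angle",np.degrees(np.arctan(d[0])),"y at x=.508",np.polyval(d,.508))
print("ends",ray_z("wrist",(330,107),.045),ray_z("wrist",(327,246),.045))
E
```

```text
[[329.  115.  311.  347. ]
 [328.5 139.  311.  346. ]
 [327.  171.  310.  344. ]
 [326.5 203.  310.  343. ]
 [325.  227.  309.  341. ]]
[0.44027329 0.2234354  0.048     ] [0.56076652 0.24264389 0.048     ]
axis angle 9.251499545934786 y at x=.508 0.2346312303986861
ends [0.4321804  0.22300155 0.045     ] [0.58410423 0.24960573 0.045     ]
```

```bash
python3 -m pendant '{"xyz":[[-0.004,0.008,-0.03],[0,0,-0.04],[0,0,-0.04],[0,0,-0.03],[0,0,-0.02],[0,0,-0.01],[0,0,0]],"turn":[-0.03,0,0,0,0,0,0]}' 0.8 40
python3 - <<'E'
from h import *
o=readout.get_obs();Rm=R.from_euler('xyz',o['tool_rot'],degrees=True).as_matrix();print(o['tool_pos'],np.degrees(np.arctan2(Rm[1,1],Rm[0,1])),o['force'])
im=read_camera("wrist")
cv2.imwrite("pics/w2.png",im[:,:,::-1])
E
```

```text
time_s: 3.38
tool_pos: [0.5043, 0.2432, 0.0504]
tool_rot: [72.9, 89.4, 82.3]
force: [0.3, -0.4, 0.1]
grip_width: 0.0696
[0.50425396 0.24316278 0.05039563] 99.39748821713502 [ 0.28360158 -0.40874978  0.07862988]
```

View pics/w2.png

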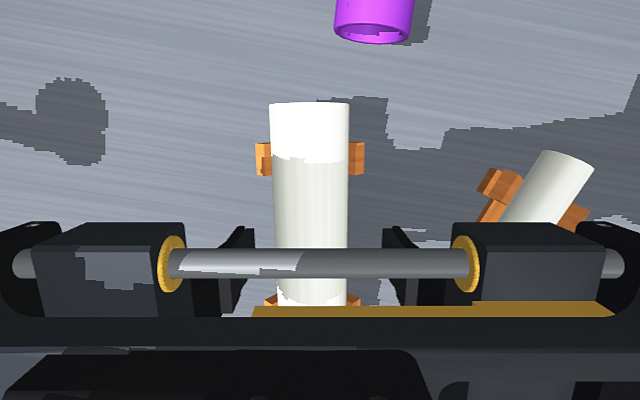

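The pipe is centred at column 310, left of the finger middle at 318. That fits the 8 mm overshoot in y, so I'll correct it before going down.

```bash
python3 -m pendant '{"xyz":[[0.002,-0.0075,0],[0,0,0],[0,0,-0.014],[0,0,-0.01],[0,0,0]],"turn":[0,0,0,0,0]}' 0.8 40
```

```text
time_s: 4.05
tool_pos: [0.5083, 0.236, 0.0278]
tool_rot: [56.5, 89.2, 65.9]
force: [0.0, -0.3, 0.8]
grip_width: 0.0697
```

```bash
python3 -m pendant '{"xyz":[[0,0,-0.006],[0,0,0],[0,0,0]],"turn":[0,0,0]}'
python3 -m pendant '{"xyz":[[0,0,0],[0,0,0],[0,0,0],[0,0,0],[0,0,0]],"turn":[0,0,0,0,0]}' 0 40
python3 - <<'E'
from h import *
o=readout.get_obs();Rm=R.from_euler('xyz',o['tool_rot'],degrees=True).as_matrix();print(o['tool_pos'],np.degrees(np.arctan2(Rm[1,1],Rm[0,1])),Rm[:,0].round(3),o['force'],o['wrist_torque'])
E
```

```text
time_s: 4.42
tool_pos: [0.5083, 0.2361, 0.0211]
tool_rot: [57.4, 89.2, 66.7]
force: [-0.2, -0.4, -0.3]
grip_width: 0.0694
time_s: 5.05
tool_pos: [0.508, 0.24, 0.022]
tool_rot: [59.9, 88.9, 69.4]
force: [0.9, -0.1, -4.1]
grip_width: 0.0411
[0.50800821 0.23998931 0.02202836] 99.50171801870954 [ 0.007  0.018 -1.   ] [ 0.87431191 -0.06655809 -4.11445401] [-0.12320828 -0.22703972  0.03072866]
```

```bash
python3 -m pendant '{"xyz":[[0,0,0.02],[0,0,0.05],[0,0,0.05],[0,0,0.05],[0,0,0.03]],"turn":[0,0,0,0,0]}' 0 45
python3 -m pendant '{"xyz":[[0.0125,-0.034,0],[0.0125,-0.034,0],[0.0125,-0.034,0],[0.0125,-0.034,0],[0.0125,-0.034,0],[0.0125,-0.034,0],[0.0125,-0.034,0],[0.0125,-0.034,0],[0.0125,-0.034,0],[0.0125,-0.034,0]],"turn":[-0.184,-0.184,-0.184,-0.184,-0.184,-0.184,-0.184,-0.184,-0.184,-0.184]}'
python3 -m pendant '{"xyz":[[0,0,0],[0,0,0]],"turn":[0,0]}'
python3 - <<'E'
from h import *
o=readout.get_obs();Rm=R.from_euler('xyz',o['tool_rot'],degrees=True).as_matrix();print(o['tool_pos'],np.degrees(np.arctan2(Rm[1,1],Rm[0,1])),Rm[:,0].round(3),o['force'],o['qpos'].round(1))
im=find("wrist",["v_mid","stop_face","jig","pivot","knob_grip","pipe"])
cv2.imwrite("pics/w3.png",im[:,:,::-1])
im=find("top",["v_mid","stop_face","pipe"])
cv2.imwrite("pics/t3.png",im[:,:,::-1])
E
```

```text
time_s: 5.68
tool_pos: [0.5003, 0.2316, 0.2172]
tool_rot: [160.8, 89.3, 170.1]
force: [0.0, 0.5, -5.8]
grip_width: 0.0411
time_s: 6.92
tool_pos: [0.6175, -0.1227, 0.2058]
tool_rot: [-124.5, 88.6, 137.5]
force: [-0.4, 0.5, -5.7]
grip_width: 0.0406
time_s: 7.18
tool_pos: [0.6149, -0.1281, 0.2027]
tool_rot: [-108.9, 88.4, 152.6]
force: [0.8, 0.4, -5.1]
grip_width: 0.0411
[ 0.61486761 -0.12808227  0.20270566] -8.444748868030697 [-0.024  0.013 -1.   ] [ 0.83500116  0.43259821 -5.07183648] [-19.7  19.9  37.3  87.9 -12.5  78.   10.5]
wrist pivot 0.95 [ 0.4781 -0.1079  0.0959] [166. 198.]
wrist knob_grip 0.82 [ 0.4952 -0.0243  0.1622] [104.  88.]
wrist pipe 0.72 [ 0.6152 -0.1271  0.2207] [319. 256.]
top stop_face 0.65 [ 0.629  -0.1959  0.0697] [365. 167.]
top pipe 0.7 [0.7053 0.4401 0.021 ] [191. 155.]
top pipe 0.62 [0.3191 0.2484 0.0162] [242. 259.]
```

View pics/w3.png

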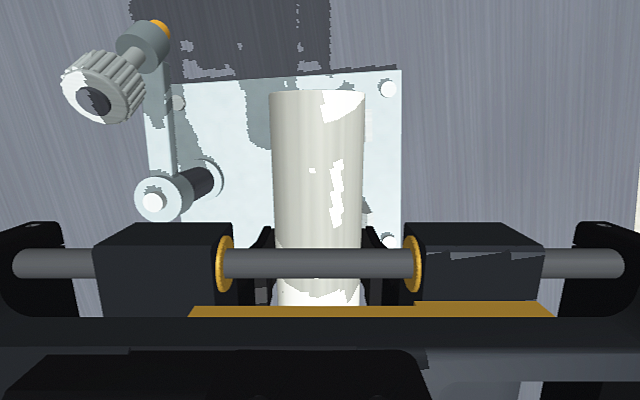

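View pics/t3.png

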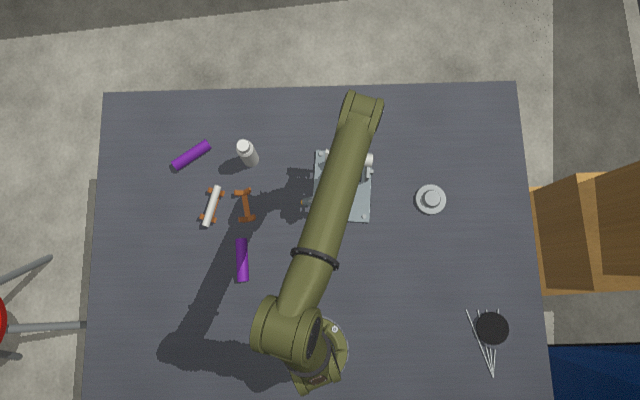

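The wrist view shows the pipe held square between the fingers. The post is at (160,198), the knob at (97,90), and the jig plate's edge shows at row 72. I'll fit the jig's pose from its plate corners in the first top and side pictures.

```bash
python3 - <<'E'
from h import *
im=cv2.imread("pics/top0.png")
c=np.array([[529,68],[720,79],[712,313],[516,300]])/3.4+[160,130]-.35
J=np.array([[75,105],[75,-105],[-185,-105],[-185,105]])/1e3
W=np.array([ray_z("top",p,.012)[:2] for p in c]);print(W.round(4))
def fit(J,W):
    a=J-J.mean(0);b=W-W.mean(0)
    th=np.arctan2((a[:,0]*b[:,1]-a[:,1]*b[:,0]).sum(),(a*b).sum())
    M=np.array([[np.cos(th),-np.sin(th)],[np.sin(th),np.cos(th)]]);t=W.mean(0)-M@J.mean(0)
    print("yaw",np.degrees(th),"org",t.round(4),"res",(W-(J@M.T+t)).round(4).tolist());return th,t
fit(J,W)
s=np.array([[549,308],[633,462],[336,527],[273,357]])/3.7+[240,140]-.35
J2=np.array([[75,105],[75,-105],[-185,-105],[-185,105]])/1e3
W2=np.array([ray_z("side",p,.012)[:2] for p in s]);print(W2.round(4))
fit(J2,W2)
# points: v_mid, stop, pivot averages
Wp=np.array([[.632,-.1177],[.6225,-.1985],[.4796,-.106]]);fit(np.array([[0,0],[0,-.08],[-.15,0]]),Wp)
im=cv2.imread("pics/w3.png")
w0=np.array([[402,70],[400,100]])
E
```

```text
[[ 0.7153 -0.02  ]
 [ 0.697  -0.2285]
 [ 0.4397 -0.2076]
 [ 0.459  -0.    ]]
yaw -4.790952001520819 org [ 0.6326 -0.1186] res [[-0.0008, 0.0003], [-0.0015, 0.001], [0.0003, 0.0002], [0.002, -0.0015]]
[[ 7.149e-01 -2.710e-02]
 [ 6.929e-01 -2.318e-01]
 [ 4.397e-01 -2.125e-01]
 [ 4.590e-01 -1.000e-04]]
yaw -5.384017519034276 org [ 0.6314 -0.123 ] res [[-0.001, -0.0016], [-0.0033, 0.0028], [0.0023, -0.0023], [0.0019, 0.0011]]
yaw -4.872630267231159 org [ 0.6301 -0.1184] res [[0.0019, 0.0007], [-0.0008, -0.0004], [-0.0011, -0.0003]]
```

```bash
python3 -m pendant '{"xyz":[[0.009,0.012,-0.02],[0.009,0.0115,-0.03],[0,0,-0.03],[0,0,0],[0,0,0]],"turn":[0.03,0.032,0,0,0]}'
python3 - <<'E'
from h import *
o=readout.get_obs();Rm=R.from_euler('xyz',o['tool_rot'],degrees=True).as_matrix();print(o['tool_pos'],np.degrees(np.arctan2(Rm[1,1],Rm[0,1])),Rm[:,0].round(3),o['force'],o['qpos'].round(1))
im=find("wrist",["v_mid","stop_face","pipe"])
cv2.imwrite("pics/w4.png",im[:,:,::-1])
im=find("side",["v_mid","stop_face","pipe"])
cv2.imwrite("pics/s4.png",cv2.resize(im[130:300,270:450,::-1],None,fx=3.5,fy=3.5,interpolation=cv2.INTER_CUBIC))
E
```

```text
time_s: 8.35
tool_pos: [0.6359, -0.0986, 0.1183]
tool_rot: [-116.8, 88.5, 148.8]
force: [0.6, 0.0, -4.6]
grip_width: 0.0408
[ 0.63589647 -0.09855709  0.11832563] -4.3166502006354595 [-0.022  0.013 -1.   ] [ 0.59102354  0.00700059 -4.60229255] [-19.8  25.1  34.5  91.2 -15.4  69.9  13.6]
side v_mid 0.62 [ 0.6311 -0.1193  0.0655] [377. 233.]
side stop_face 0.87 [ 0.6242 -0.2005  0.0687] [387. 250.]
side pipe 0.78 [0.3133 0.2448 0.0225] [252. 201.]
side pipe 0.78 [0.7021 0.4434 0.0192] [335. 154.]
side pipe 0.55 [ 0.6397 -0.1012  0.1391] [379. 211.]
```

View pics/s4.png

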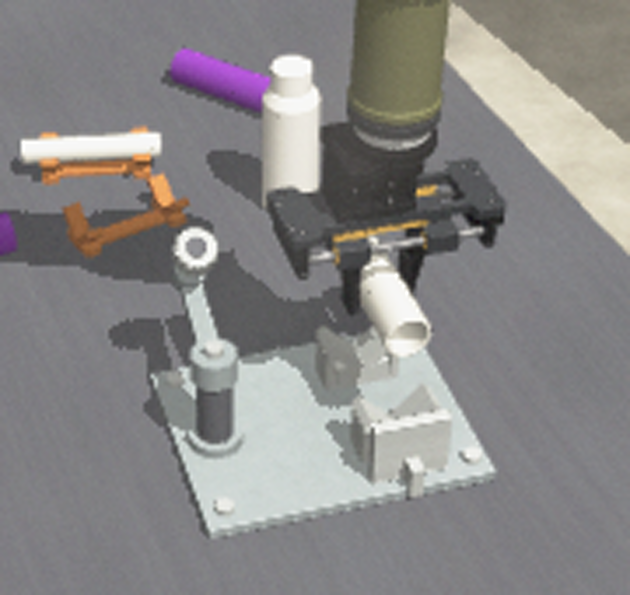

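View pics/w4.png

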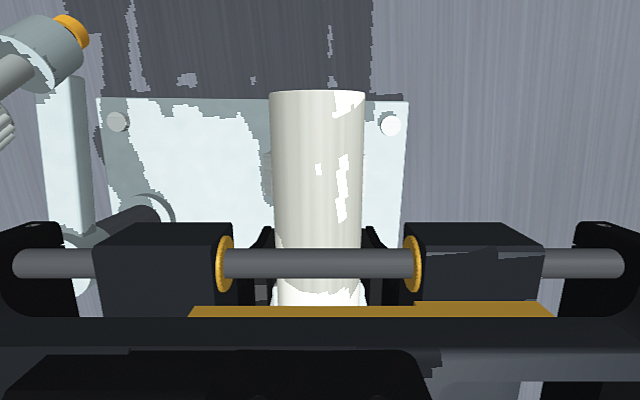

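```bash
python3 -m pendant '{"xyz":[[-0.003,-0.0055,0],[0,0,-0.02],[0,0,-0.02],[0,0,-0.01],[0,0,0],[0,0,0]],"turn":[-0.01,0,0,0,0,0]}'
cat > st.py <<'E'
from h import *
o=readout.get_obs();Rm=R.from_euler('xyz',o['tool_rot'],degrees=True).as_matrix()
d=o['tool_pos'][:2]-[.6315,-.1185];x=np.array([.9963,-.0854]);y=np.array([.0854,.9963])
print('t',round(o['time_s'],2),'tcp',o['tool_pos'].round(4),'tooly',np.degrees(np.arctan2(Rm[1,1],Rm[0,1])).round(2),'toolx',Rm[:,0].round(3),'jig x,y mm',(d@x*1e3).round(1),(d@y*1e3).round(1),'F',o['force'].round(1),'M',o['wrist_torque'].round(2),'q7',o['qpos'][6].round(1),'w',o['grip_width'].round(4))
E
python3 st.py
```

```text
time_s: 9.5
tool_pos: [0.6311, -0.1054, 0.0639]
tool_rot: [-115.1, 88.4, 149.9]
force: [-0.2, -0.2, -5.3]
grip_width: 0.041Traceback (most recent call last):
  File "st.py", line 4, in <module>
    print('t',round(o['time_s'],2),'tcp',o['tool_pos'].round(4),'tooly',np.degrees(np.arctan2(Rm[1,1],Rm[0,1])).round(2),'toolx',Rm[:,0].round(3),'jig x,y mm',(d@x*1e3).round(1),(d@y*1e3).round(1),'F',o['force'].round(1),'M',o['wrist_torque'].round(2),'q7',o['qpos'][6].round(1),'w',o['grip_width'].round(4))
                                                                                                                                                                                                                                                                                           ^^^^^^^^^^^^^^^^^^^^^
AttributeError: 'float' object has no attribute 'round'
```

```bash
sed -i "s/o\['grip_width'\].round(4)/round(o['grip_width'],4)/" st.py
python3 -m pendant '{"xyz":[[0.001,0,-0.006],[0,0,-0.005],[0,0,0]],"turn":[0,0,0]}'; python3 st.py
```

```text
time_s: 9.88
tool_pos: [0.6332, -0.1053, 0.0533]
tool_rot: [-117.4, 88.5, 147.6]
force: [-0.5, -0.2, -5.7]
grip_width: 0.0411
t 9.88 tcp [ 0.6332 -0.1053  0.0533] tooly -5.01 toolx [-0.022  0.014 -1.   ] jig x,y mm 0.5 13.3 F [-0.5 -0.2 -5.7] M [-0.05  0.04  0.02] q7 15.2 w 0.0411
```

```bash

python3 -m pendant '{"xyz":[[0,0,-0.003],[0,0,-0.002],[0,0,0]],"turn":[0,0,0]}'; python3 st.py
```

```text
time_s: 10.25
tool_pos: [0.6335, -0.1053, 0.0503]
tool_rot: [-119.8, 88.5, 145.1]
force: [-1.2, 0.7, -1.6]
grip_width: 0.0413
t 10.25 tcp [ 0.6335 -0.1053  0.0503] tooly -5.02 toolx [-0.021  0.015 -1.   ] jig x,y mm 0.9 13.3 F [-1.2  0.7 -1.6] M [-0.22  0.32 -0.07] q7 15.4 w 0.0413
```

```bash

python3 -m pendant '{"xyz":[[0,0,-0.003],[0,0,0]],"turn":[0,0]}'; python3 st.py;python3 -m pendant '{"xyz":[[0,0,-0.003],[0,0,0]],"turn":[0,0]}'; python3 st.py
```

```text
time_s: 10.5
tool_pos: [0.6335, -0.1053, 0.0504]
tool_rot: [-123.1, 88.5, 141.9]
force: [-1.6, -0.3, -3.2]
grip_width: 0.0409
t 10.5 tcp [ 0.6335 -0.1053  0.0504] tooly -5.04 toolx [-0.021  0.016 -1.   ] jig x,y mm 0.9 13.4 F [-1.6 -0.3 -3.2] M [-0.22  0.43 -0.13] q7 15.4 w 0.0409
time_s: 10.75
tool_pos: [0.6336, -0.1052, 0.0503]
tool_rot: [-126.0, 88.4, 138.9]
force: [-2.2, 0.1, -2.9]
grip_width: 0.041
t 10.75 tcp [ 0.6336 -0.1052  0.0503] tooly -5.06 toolx [-0.02   0.018 -1.   ] jig x,y mm 1.0 13.4 F [-2.2  0.1 -2.9] M [-0.26  0.49 -0.13] q7 15.5 w 0.041
```

```bash

python3 -m pendant '{"xyz":[[-0.002,0,-0.006],[-0.001,0,-0.006],[0,0,0]],"turn":[0,0,0]}'; python3 st.py
python3 - <<'E'
from h import *
im=find("side",["pipe","v_mid","stop_face"])
cv2.imwrite("pics/s5.png",cv2.resize(im[190:290,310:430,::-1],None,fx=6,fy=6,interpolation=cv2.INTER_CUBIC))
E
```

```text
time_s: 11.12
tool_pos: [0.6336, -0.1051, 0.0503]
tool_rot: [-143.8, 88.5, 121.2]
force: [-2.0, -1.0, -4.7]
grip_width: 0.0409
t 11.12 tcp [ 0.6336 -0.1051  0.0503] tooly -5.01 toolx [-0.014  0.023 -1.   ] jig x,y mm 0.9 13.5 F [-2.  -1.  -4.7] M [-0.29  0.49 -0.16] q7 15.9 w 0.0409
side pipe 0.89 [ 0.6372 -0.1056  0.069 ] [377. 229.]
side pipe 0.76 [0.3149 0.2467 0.0183] [253. 202.]
side pipe 0.57 [0.7027 0.4441 0.0226] [335. 153.]
side v_mid 0.87 [ 0.6316 -0.1189  0.0707] [378. 232.]
side stop_face 0.7 [ 0.6223 -0.2014  0.0686] [386. 250.]
```

View pics/s5.png

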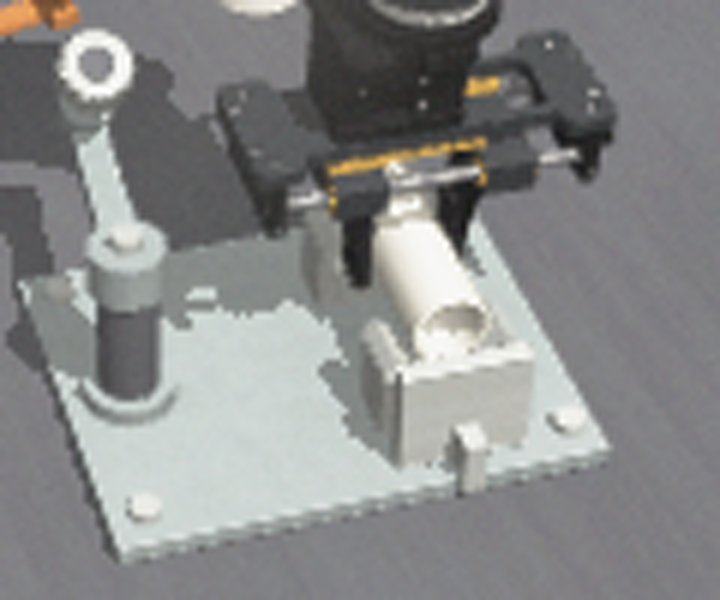

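The side view shows the pipe lying in both V-blocks, with its near end about 20 mm short of the stop plate. I'll ease the grip so it settles, then push towards the stop.

```bash

python3 -m pendant '{"xyz":[[0,0,0],[0,0,0],[0,0,0]],"turn":[0,0,0]}' 0 4; python3 st.py
python3 -m pendant '{"xyz":[[0,0,-0.003],[0,0,-0.003],[0,0,0]],"turn":[0,0,0]}' 0 4; python3 st.py
```

```text
time_s: 11.7
tool_pos: [0.633, -0.1049, 0.0483]
tool_rot: [-138.9, 88.4, 126.1]
force: [-2.8, 1.0, 1.0]
grip_width: 0.0421
t 11.7 tcp [ 0.633  -0.1049  0.0483] tooly -4.99 toolx [-0.016  0.022 -1.   ] jig x,y mm 0.4 13.7 F [-2.8  1.   1. ] M [0.   0.67 0.01] q7 15.9 w 0.0421
time_s: 12.08
tool_pos: [0.6305, -0.1049, 0.0409]
tool_rot: [-131.3, 88.2, 133.7]
force: [-1.0, 1.2, 1.9]
grip_width: 0.0417
t 12.07 tcp [ 0.6305 -0.1049  0.0409] tooly -4.99 toolx [-0.022  0.023 -0.999] jig x,y mm -2.1 13.4 F [-1.   1.2  1.9] M [0.08 0.56 0.01] q7 16.1 w 0.0417
```

```bash

python3 -m pendant '{"xyz":[[0.002,0,0.004],[0,0,0]],"turn":[0,0]}' 0 4
python3 -m pendant '{"xyz":[[0,0,0],[0,0,0],[-0.0005,-0.006,0],[-0.0005,-0.006,0],[0,0,0]],"turn":[0,0,0,0,0]}' 0 15; python3 st.py
```

```text
time_s: 12.32
tool_pos: [0.6334, -0.105, 0.0438]
tool_rot: [-131.7, 88.3, 133.4]
force: [-1.1, 0.3, -1.3]
grip_width: 0.0415
time_s: 12.95
tool_pos: [0.6316, -0.1165, 0.0431]
tool_rot: [-131.0, 88.2, 134.1]
force: [-0.6, -0.5, -2.9]
grip_width: 0.0408
t 12.95 tcp [ 0.6316 -0.1165  0.0431] tooly -4.93 toolx [-0.022  0.023 -0.999] jig x,y mm -0.1 2.0 F [-0.6 -0.5 -2.9] M [-0.2   0.32 -0.  ] q7 17.2 w 0.0408
```

```bash

python3 -m pendant '{"xyz":[[-0.0004,-0.005,0],[0,-0.003,0],[0,0,0]],"turn":[0,0,0]}'; python3 st.py
python3 -m pendant '{"xyz":[[-0.0003,-0.004,0],[0,-0.003,0]],"turn":[0,0]}'; python3 st.py
```

```text
time_s: 13.32
tool_pos: [0.6306, -0.1241, 0.0429]
tool_rot: [-131.5, 88.0, 133.6]
force: [-1.4, 1.8, -2.8]
grip_width: 0.041
t 13.32 tcp [ 0.6306 -0.1241  0.0429] tooly -4.92 toolx [-0.024  0.025 -0.999] jig x,y mm -0.4 -5.6 F [-1.4  1.8 -2.8] M [0.27 0.35 0.01] q7 18.0 w 0.041
time_s: 13.58
tool_pos: [0.6304, -0.1264, 0.0428]
tool_rot: [-136.7, 87.7, 128.5]
force: [-4.1, 8.7, 0.0]
grip_width: 0.0411
t 13.57 tcp [ 0.6304 -0.1264  0.0428] tooly -4.78 toolx [-0.025  0.032 -0.999] jig x,y mm -0.5 -8.0 F [-4.1  8.7  0. ] M [ 1.69  0.73 -0.16] q7 18.6 w 0.0411
```

```bash

python3 -m pendant '{"xyz":[[0,-0.006,0],[0,-0.006,0]],"turn":[0,0]}'; python3 st.py
python3 - <<'E'
from h import *
im=find("side",["pipe","v_mid","stop_face","knob_grip","pivot"])
cv2.imwrite("pics/s6.png",cv2.resize(im[190:290,310:430,::-1],None,fx=6,fy=6,interpolation=cv2.INTER_CUBIC))
E
```

```text
time_s: 13.82
tool_pos: [0.6303, -0.1261, 0.0428]
tool_rot: [-144.5, 86.8, 121.0]
force: [-3.7, 13.1, 2.5]
grip_width: 0.0412
t 13.82 tcp [ 0.6303 -0.1261  0.0428] tooly -4.43 toolx [-0.029  0.048 -0.998] jig x,y mm -0.5 -7.7 F [-3.7 13.1  2.5] M [ 2.35  0.85 -0.3 ] q7 19.7 w 0.0412
side pipe 0.77 [0.7042 0.4441 0.0209] [335. 153.]
side pipe 0.62 [ 0.4816 -0.1061  0.1008] [331. 234.]
side pipe 0.61 [0.3138 0.2457 0.0192] [252. 202.]
side v_mid 0.63 [ 0.6308 -0.117   0.0698] [377. 232.]
side stop_face 0.62 [ 0.6233 -0.2012  0.0711] [387. 249.]
side knob_grip 0.7 [ 0.4964 -0.0273  0.1595] [326. 202.]
side pivot 0.95 [ 0.4806 -0.1079  0.0995] [331. 234.]
side pivot 0.74 [0.5076 0.3562 0.0315] [295. 172.]
side pivot 0.28 [ 0.6275 -0.2007  0.0685] [388. 250.]
```

View pics/s6.png

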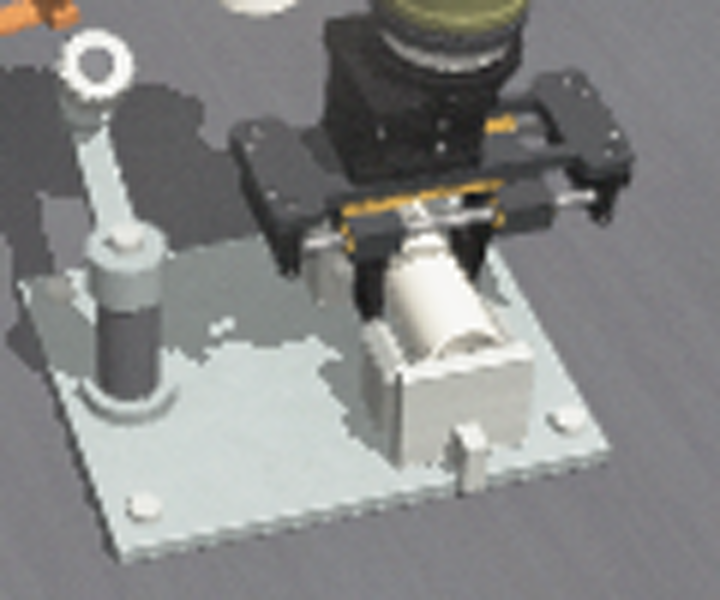

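The near end of the pipe is against the stop plate and the reaction is 13 N, so it is butted. I'll relax, open and rise.

```bash

python3 -m pendant '{"xyz":[[0,0,0],[0,0,0]],"turn":[0,0]}' 0 4; python3 st.py
python3 -m pendant '{"xyz":[[0,0,0],[0,0,0],[0,0,0],[0,0,0]],"turn":[0,0,0,0]}' 0.8 40; python3 st.py
python3 -m pendant '{"xyz":[[0,0,0.02],[0,0,0.04],[0,0,0.05],[0,0,0.05],[0,0,0]],"turn":[0,0,0,0,0]}'; python3 st.py
python3 - <<'E'
from h import *
T=T_cam("wrist");im=find("wrist",["pipe","v_mid","stop_face","knob_grip","pivot"])
cv2.imwrite("pics/w7.png",im[:,:,::-1])
im=find("side",["pipe","v_mid","stop_face","knob_grip","pivot"])
cv2.imwrite("pics/s7.png",cv2.resize(im[190:290,310:430,::-1],None,fx=6,fy=6,interpolation=cv2.INTER_CUBIC))
E
```

```text
time_s: 14.38
tool_pos: [0.6303, -0.1263, 0.0428]
tool_rot: [-144.0, 86.8, 121.6]
force: [-3.2, 2.7, -2.7]
grip_width: 0.0412
t 14.38 tcp [ 0.6303 -0.1263  0.0428] tooly -4.38 toolx [-0.029  0.047 -0.998] jig x,y mm -0.6 -7.8 F [-3.2  2.7 -2.7] M [ 0.33  0.38 -0.02] q7 19.7 w 0.0412
time_s: 14.88
tool_pos: [0.6336, -0.1306, 0.0455]
tool_rot: [-149.2, 87.3, 116.2]
force: [-0.7, -0.4, -0.6]
grip_width: 0.0681
t 14.88 tcp [ 0.6336 -0.1306  0.0455] tooly -4.54 toolx [-0.021  0.042 -0.999] jig x,y mm 3.1 -11.9 F [-0.7 -0.4 -0.6] M [-0.14  0.05 -0.02] q7 19.7 w 0.0681
time_s: 15.5
tool_pos: [0.634, -0.132, 0.217]
tool_rot: [-155.5, 87.5, 109.8]
force: [0.4, -0.7, -0.8]
grip_width: 0.0692
t 15.5 tcp [ 0.634 -0.132  0.217] tooly -4.62 toolx [-0.015  0.041 -0.999] jig x,y mm 3.7 -13.2 F [ 0.4 -0.7 -0.8] M [-0.16 -0.02  0.04] q7 15.6 w 0.0692
wrist pipe 0.85 [ 0.629  -0.1265  0.0642] [316. 187.]
wrist v_mid 0.49 [ 0.6282 -0.1246  0.0666] [315. 186.]
wrist knob_grip 0.57 [ 0.4955 -0.0234  0.1612] [99. 75.]
wrist pivot 0.72 [ 0.4795 -0.1096  0.0946] [153. 187.]
side pipe 0.83 [0.701  0.4416 0.0214] [335. 153.]
side pipe 0.59 [ 0.631  -0.1278  0.0665] [379. 235.]
side pipe 0.58 [0.3147 0.2473 0.021 ] [253. 201.]
side v_mid 0.67 [ 0.6336 -0.1194  0.0674] [378. 233.]
side stop_face 0.71 [ 0.6248 -0.2003  0.069 ] [387. 250.]
side knob_grip 0.49 [ 0.4964 -0.0254  0.1592] [326. 202.]
side pivot 0.88 [ 0.483  -0.1074  0.0999] [331. 234.]
```

View pics/s7.png

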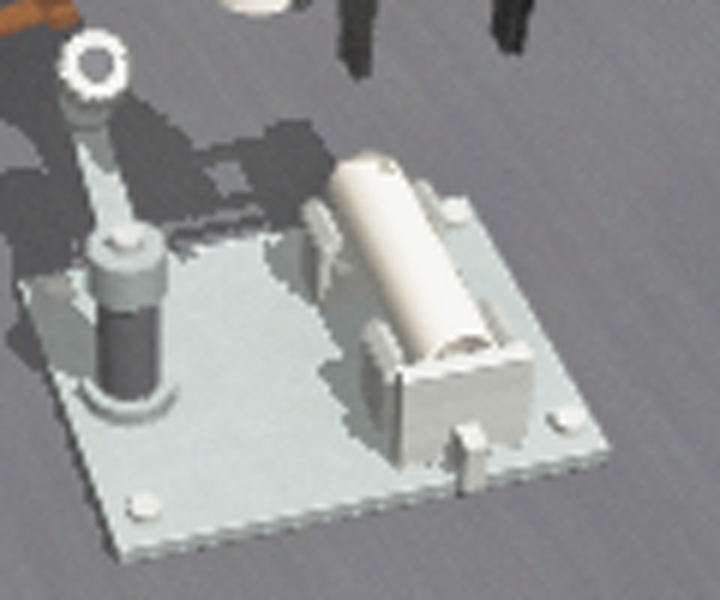

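View pics/w7.png

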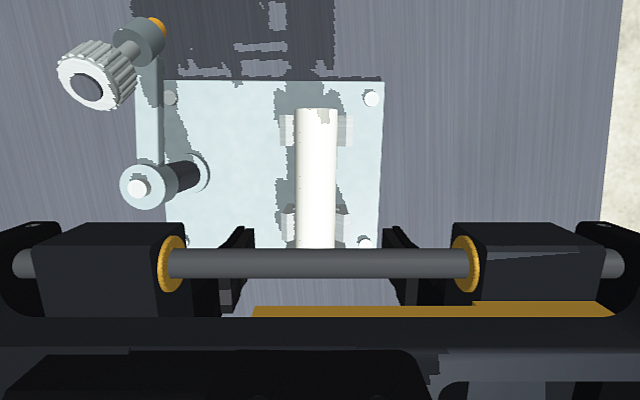

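The pipe now lies in both V-blocks, butted on the stop. In the wrist view the knob is at (97,82) and the post at (150,187), so the arm points at about 80° in the world, a swing of about 1.48. My plan is to cage the knob between half-open fingers and lead it along the arc, turning with the arm.

```bash

python3 -m pendant '{"xyz":[[-0.034,0.027,0],[-0.034,0.027,0],[-0.034,0.027,0],[-0.034,0.027,0],[0,0,0]],"turn":[-0.023,-0.023,-0.023,-0.023,0]}' 0.65 40; python3 st.py
python3 - <<'E'
from h import *
im=find("wrist",["knob_grip","pivot"])
cv2.imwrite("pics/w8.png",im[:,:,::-1])
im=find("side",["knob_grip"])
im=find("top",["knob_grip"])
E
```

```text
time_s: 16.73
tool_pos: [0.4908, -0.0206, 0.2079]
tool_rot: [-140.4, 87.2, 119.5]
force: [0.8, -1.3, 0.2]
grip_width: 0.0566
t 16.73 tcp [ 0.4908 -0.0206  0.2079] tooly -10.07 toolx [-0.024  0.043 -0.999] jig x,y mm -148.6 85.5 F [ 0.8 -1.3  0.2] M [-0.15 -0.02  0.01] q7 -8.2 w 0.0566
wrist knob_grip 0.91 [ 0.4966 -0.0248  0.1573] [330. 223.]
wrist pivot 0.7 [ 0.4749 -0.1047  0.0985] [321. 290.]
side knob_grip 0.46 [ 0.4989 -0.0245  0.1621] [327. 201.]
side knob_grip 0.44 [ 0.4812 -0.1053  0.101 ] [331. 233.]
```

View pics/w8.png

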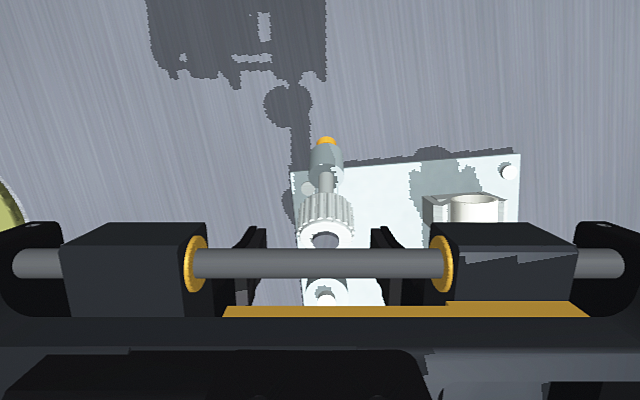

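The knob at (327,225) is between the open fingers, about 5 mm off centre, and the arm is in line with the image vertical. I'll correct and go down.

```bash

python3 -m pendant '{"xyz":[[0.005,-0.003,0],[0,0,-0.02],[0,0,-0.02],[0,0,-0.01],[0,0,0]],"turn":[0,0,0,0,0]}'; python3 st.py
python3 - <<'E'
from h import *
im=find("wrist",["knob_grip"])
cv2.imwrite("pics/w9.png",im[:,:,::-1])
E
```

```text
time_s: 17.7
tool_pos: [0.5011, -0.0301, 0.1564]
tool_rot: [-137.7, 87.5, 121.7]
force: [-0.5, 0.5, 0.1]
grip_width: 0.0566
t 17.7 tcp [ 0.5011 -0.0301  0.1564] tooly -10.63 toolx [-0.023  0.036 -0.999] jig x,y mm -137.5 76.9 F [-0.5  0.5  0.1] M [-0.09  0.04  0.02] q7 -5.6 w 0.0566
wrist knob_grip 0.75 [ 0.4938 -0.021   0.1611] [302. 233.]
```

View pics/w9.png

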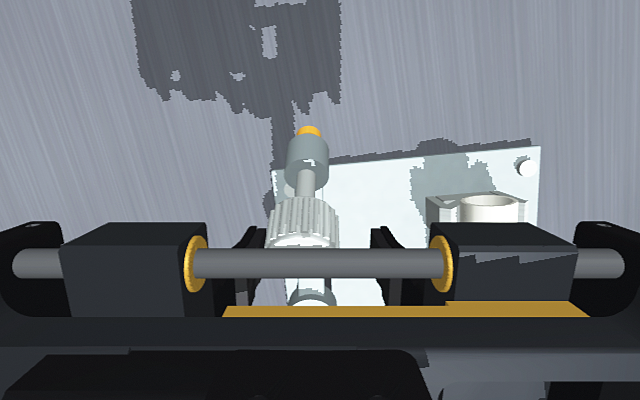

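The knob is now at column 305, about 5 mm to the left, because the last correction overshot. I'll shift back and finish the descent.

```bash

python3 -m pendant '{"xyz":[[-0.004,0.005,0],[0,0,0],[0,0,-0.007],[0,0,-0.005],[0,0,0]],"turn":[0.01,0,0,0,0]}'; python3 st.py
python3 - <<'E'
from h import *
im=find("wrist",["knob_grip"])
cv2.imwrite("pics/w10.png",im[:,:,::-1])
E
```

```text
time_s: 18.42
tool_pos: [0.4984, -0.0243, 0.1462]
tool_rot: [-144.1, 87.6, 115.9]
force: [-0.3, 0.3, 0.6]
grip_width: 0.0567
t 18.43 tcp [ 0.4984 -0.0243  0.1462] tooly -9.96 toolx [-0.018  0.038 -0.999] jig x,y mm -140.7 82.5 F [-0.3  0.3  0.6] M [-0.15  0.05  0.02] q7 -5.5 w 0.0567
wrist knob_grip 0.78 [ 0.4978 -0.0255  0.159 ] [318. 255.]
```

View pics/w10.png

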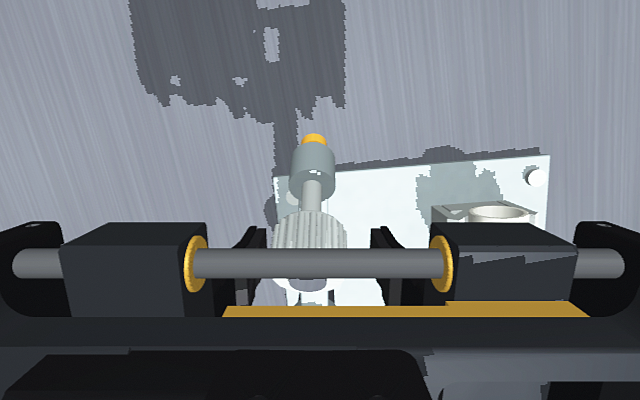

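```bash

cat > sw.py <<'E'
from h import *
o=readout.get_obs();Rm=R.from_euler('xyz',o['tool_rot'],degrees=True).as_matrix()
g=o['tool_pos']-Rm[:,0]*env.grip_point_offset
d=g[:2]-[.4808,-.1075]
print('grip pt',g.round(4),'r',np.hypot(*d).round(4),'ang',np.degrees(np.arctan2(d[1],d[0])).round(1),'armdir by tool',(np.degrees(np.arctan2(Rm[1,1],Rm[0,1]))+90).round(1))
E
python3 -m pendant '{"xyz":[[0,0,-0.004],[0.0114,-0.0028,0],[0.0109,-0.0044,0],[0.0101,-0.0059,0]],"turn":[0,-0.14,-0.14,-0.14]}'; python3 st.py; python3 sw.py
```

```text
time_s: 19.02
tool_pos: [0.5264, -0.037, 0.1408]
tool_rot: [-130.1, 87.3, 105.2]
force: [-4.2, 1.0, 2.4]
grip_width: 0.0568
t 19.02 tcp [ 0.5264 -0.037   0.1408] tooly -34.67 toolx [-0.012  0.045 -0.999] jig x,y mm -111.7 72.2 F [-4.2  1.   2.4] M [0.19 1.08 0.11] q7 -25.9 w 0.0568
grip pt [ 0.5266 -0.0379  0.1595] r 0.0834 ang 56.7 armdir by tool 55.3
```

```bash

python3 -m pendant '{"xyz":[[0.0092,-0.0072,0],[0.0081,-0.0084,0],[0.0069,-0.0095,0],[0.0055,-0.0103,0]],"turn":[-0.14,-0.14,-0.14,-0.14]}'; python3 st.py; python3 sw.py
```

```text
time_s: 19.52
tool_pos: [0.5521, -0.068, 0.1398]
tool_rot: [-115.6, 86.8, 86.8]
force: [-2.6, 3.1, 2.9]
grip_width: 0.0566
t 19.52 tcp [ 0.5521 -0.068   0.1398] tooly -67.6 toolx [ 0.003  0.055 -0.998] jig x,y mm -83.4 43.5 F [-2.6  3.1  2.9] M [0.63 0.87 0.12] q7 -52.4 w 0.0566
grip pt [ 0.5521 -0.069   0.1584] r 0.081 ang 28.4 armdir by tool 22.4
```

```bash

python3 -m pendant '{"xyz":[[0.0076,-0.0098,0],[0.0033,-0.0112,0],[0.0016,-0.0116,0]],"turn":[-0.1,-0.12,-0.12]}'; python3 st.py; python3 sw.py
```

```text
time_s: 19.9
tool_pos: [0.5631, -0.0953, 0.1389]
tool_rot: [-107.5, 86.4, 75.0]
force: [-2.3, 3.6, 2.9]
grip_width: 0.0566
t 19.9 tcp [ 0.5631 -0.0953  0.1389] tooly -87.49 toolx [ 0.016  0.061 -0.998] jig x,y mm -70.1 17.3 F [-2.3  3.6  2.9] M [0.86 0.48 0.1 ] q7 -67.4 w 0.0566
grip pt [ 0.5628 -0.0964  0.1576] r 0.0827 ang 7.7 armdir by tool 2.5
```

```bash

python3 -m pendant '{"xyz":[[0.001,-0.01,0.001],[0,-0.008,0.001],[0,-0.004,0]],"turn":[-0.07,-0.06,0]}'; python3 st.py; python3 sw.py
```

```text
time_s: 20.27
tool_pos: [0.5648, -0.1113, 0.1393]
tool_rot: [-104.4, 86.0, 70.6]
force: [2.2, 4.1, 0.6]
grip_width: 0.0565
t 20.27 tcp [ 0.5648 -0.1113  0.1393] tooly -94.95 toolx [ 0.023  0.066 -0.998] jig x,y mm -67.1 1.5 F [2.2 4.1 0.6] M [ 0.75 -0.18 -0.02] q7 -72.3 w 0.0565
grip pt [ 0.5643 -0.1125  0.158 ] r 0.0837 ang -3.5 armdir by tool -4.9
```

```bash

python3 -m pendant '{"xyz":[[-0.0005,-0.005,0],[-0.0005,-0.004,0]],"turn":[0,0]}'; python3 st.py; python3 sw.py
python3 -m pendant '{"xyz":[[-0.0005,-0.004,0],[-0.0005,-0.004,0]],"turn":[0,0]}'; python3 st.py; python3 sw.py
```

```text
time_s: 20.52
tool_pos: [0.566, -0.1171, 0.1394]
tool_rot: [-106.2, 85.8, 69.1]
force: [3.8, 4.8, -1.7]
grip_width: 0.0568
t 20.52 tcp [ 0.566  -0.1171  0.1394] tooly -94.64 toolx [ 0.026  0.069 -0.997] jig x,y mm -65.3 -4.2 F [ 3.8  4.8 -1.7] M [ 0.68 -0.47 -0.12] q7 -71.1 w 0.0568
grip pt [ 0.5655 -0.1184  0.158 ] r 0.0854 ang -7.3 armdir by tool -4.6
time_s: 20.78
tool_pos: [0.5669, -0.1217, 0.1393]
tool_rot: [-107.3, 85.5, 68.3]
force: [2.5, 8.4, -0.8]
grip_width: 0.0567
t 20.77 tcp [ 0.5669 -0.1217  0.1393] tooly -94.35 toolx [ 0.029  0.073 -0.997] jig x,y mm -64.0 -8.7 F [ 2.5  8.4 -0.8] M [ 1.55 -0.29 -0.09] q7 -70.0 w 0.0567
grip pt [ 0.5664 -0.1231  0.158 ] r 0.087 ang -10.3 armdir by tool -4.3
```

```bash

python3 -m pendant '{"xyz":[[-0.001,-0.004,0],[-0.001,-0.004,0]],"turn":[0,0]}'; python3 st.py; python3 sw.py
python3 - <<'E'
from h import *
im=find("wrist",["knob_grip"])
cv2.imwrite("pics/w11.png",im[:,:,::-1])
im=find("side",["knob_grip","pivot","shoe"])
cv2.imwrite("pics/s11.png",cv2.resize(im[190:290,310:430,::-1],None,fx=6,fy=6,interpolation=cv2.INTER_CUBIC))
E
```

```text
time_s: 21.02
tool_pos: [0.5671, -0.1214, 0.1391]
tool_rot: [-106.0, 84.9, 70.0]
force: [2.0, 9.6, -1.3]
grip_width: 0.057
t 21.02 tcp [ 0.5671 -0.1214  0.1391] tooly -93.89 toolx [ 0.03   0.083 -0.996] jig x,y mm -63.9 -8.4 F [ 2.   9.6 -1.3] M [ 1.58 -0.43 -0.08] q7 -68.9 w 0.057
grip pt [ 0.5666 -0.123   0.1577] r 0.0872 ang -10.2 armdir by tool -3.9
wrist knob_grip 0.91 [ 0.5648 -0.1144  0.1573] [300. 262.]
side pivot 0.7 [ 0.4827 -0.1033  0.1017] [331. 233.]
```

View pics/w11.png

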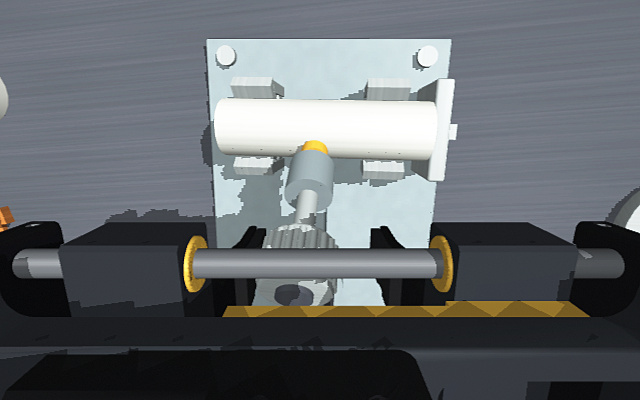

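View pics/s11.png

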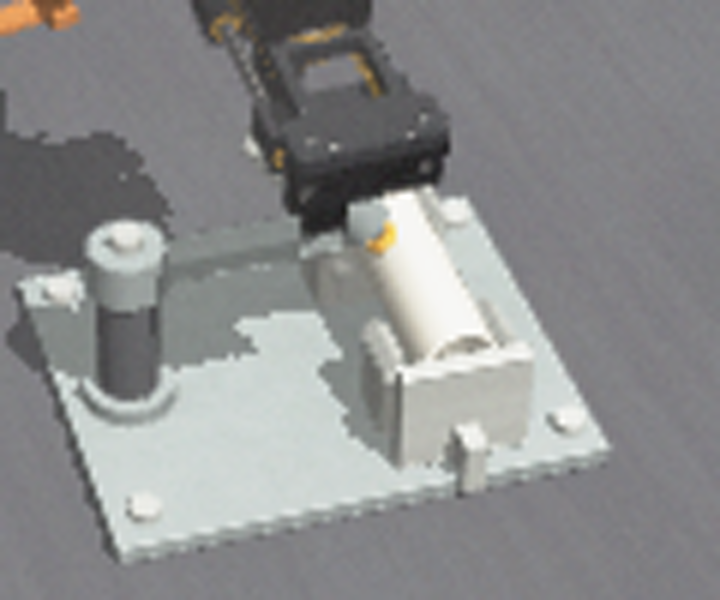

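Both views show the arm over the pipe against its stop (9.6 N, no more motion). The shoe is just off the pipe at (316,148), and the pipe still touches the stop plate. Next I'll centre on the knob and turn the open fingers back by about 40° for the first clockwise stroke.

```bash

python3 -m pendant '{"xyz":[[-0.001,0.004,0.001],[-0.0005,0.003,0.001],[0,0,0]],"turn":[0,0,0]}'; python3 st.py; python3 sw.py
python3 - <<'E'
from h import *
im=find("wrist",["knob_grip"])
cv2.imwrite("pics/w12.png",im[:,:,::-1])
E
```

```text
time_s: 21.7
tool_pos: [0.565, -0.116, 0.1412]
tool_rot: [-106.3, 85.1, 69.8]
force: [0.3, 0.0, 0.8]
grip_width: 0.0566
t 21.7 tcp [ 0.565  -0.116   0.1412] tooly -93.8 toolx [ 0.029  0.08  -0.996] jig x,y mm -66.4 -3.2 F [0.3 0.  0.8] M [-0.14  0.23 -0.  ] q7 -69.9 w 0.0566
grip pt [ 0.5645 -0.1175  0.1598] r 0.0843 ang -6.8 armdir by tool -3.8
wrist knob_grip 0.63 [ 0.5628 -0.1115  0.1629] [304. 265.]
```

View pics/w12.png

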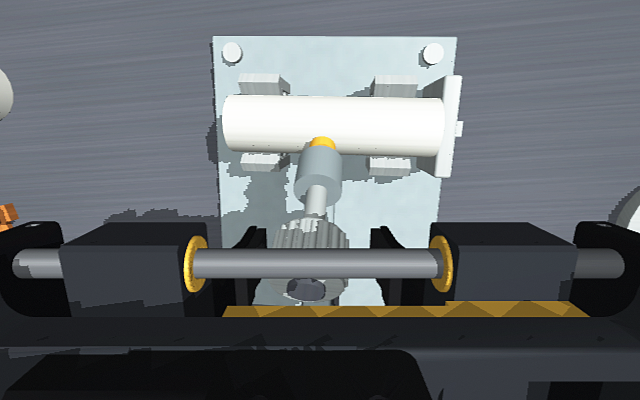

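```bash

python3 -m pendant '{"xyz":[[-0.0003,0.003,0],[0,0,0],[0,0,0],[0,0,0],[0,0,0],[0,0,0]],"turn":[0,0.17,0.17,0.17,0.15,0]}'; python3 st.py; python3 sw.py
python3 - <<'E'
from h import *
im=find("wrist",["knob_grip"])
cv2.imwrite("pics/w13.png",im[:,:,::-1])
E
```

```text
time_s: 22.55
tool_pos: [0.5641, -0.1142, 0.1409]
tool_rot: [-105.9, 85.2, 109.1]
force: [0.4, 0.1, -0.3]
grip_width: 0.0566
t 22.55 tcp [ 0.5641 -0.1142  0.1409] tooly -54.99 toolx [-0.028  0.08  -0.996] jig x,y mm -67.5 -1.4 F [ 0.4  0.1 -0.3] M [-0.19  0.05 -0.  ] q7 -32.9 w 0.0566
grip pt [ 0.5646 -0.1157  0.1596] r 0.0842 ang -5.6 armdir by tool 35.0
wrist knob_grip 0.64 [ 0.5659 -0.1126  0.1587] [314. 252.]
```

View pics/w13.png

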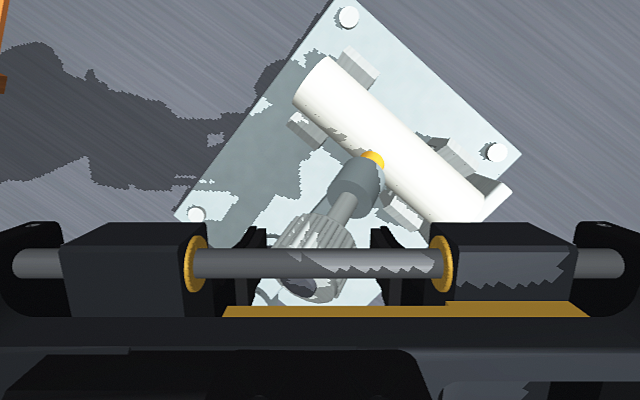

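The knob at (316,258) is centred between the fingers at 40°. I'll close and make the first stroke.

```bash

python3 -m pendant '{"xyz":[[0,0,0],[0,0,0],[0,0,0],[0,0,0]],"turn":[0,0,0,0]}' 0 35; python3 st.py; python3 sw.py
python3 -m pendant '{"xyz":[[0,0,0],[0,0,0],[0,0,0]],"turn":[-0.15,-0.15,-0.15]}'; python3 st.py; python3 sw.py
```

```text
time_s: 23.15
tool_pos: [0.5623, -0.1123, 0.1411]
tool_rot: [-104.5, 84.9, 110.2]
force: [-0.4, 1.5, 0.9]
grip_width: 0.0425
t 23.15 tcp [ 0.5623 -0.1123  0.1411] tooly -55.26 toolx [-0.031  0.084 -0.996] jig x,y mm -69.5 0.3 F [-0.4  1.5  0.9] M [-0.12  0.19 -0.06] q7 -33.2 w 0.0425
grip pt [ 0.5629 -0.1138  0.1597] r 0.0823 ang -4.4 armdir by tool 34.7
time_s: 23.52
tool_pos: [0.566, -0.1112, 0.1386]
tool_rot: [-109.4, 85.0, 78.9]
force: [3.3, -1.8, -4.2]
grip_width: 0.0397
t 23.52 tcp [ 0.566  -0.1112  0.1386] tooly -81.63 toolx [ 0.017  0.085 -0.996] jig x,y mm -65.9 1.6 F [ 3.3 -1.8 -4.2] M [-0.18 -0.66  0.27] q7 -58.3 w 0.0397
grip pt [ 0.5657 -0.1128  0.1572] r 0.0851 ang -3.6 armdir by tool 8.4
```

```bash

python3 -m pendant '{"xyz":[[0,0,0],[0,0,0],[0,0,0]],"turn":[-0.15,-0.15,-0.15]}'; python3 st.py; python3 sw.py
python3 -m pendant '{"xyz":[[0,0,0],[0,0,0],[0,0,0]],"turn":[-0.15,-0.15,-0.15]}'; python3 st.py; python3 sw.py
python3 - <<'E'
from h import *
im=find("wrist",["knob_grip"])
cv2.imwrite("pics/w14.png",im[:,:,::-1])
E
```

```text
time_s: 23.9
tool_pos: [0.5674, -0.1116, 0.1377]
tool_rot: [-111.6, 85.0, 50.2]
force: [-4.7, -1.0, 4.1]
grip_width: 0.0373
t 23.9 tcp [ 0.5674 -0.1116  0.1377] tooly -108.14 toolx [ 0.055  0.066 -0.996] jig x,y mm -64.5 1.4 F [-4.7 -1.   4.1] M [0.76 0.63 0.89] q7 -84.9 w 0.0373
grip pt [ 0.5663 -0.1128  0.1563] r 0.0857 ang -3.5 armdir by tool -18.1
time_s: 24.28
tool_pos: [0.5687, -0.1133, 0.1371]
tool_rot: [-115.1, 84.9, 20.3]
force: [-0.0, -3.3, -5.3]
grip_width: 0.0403
t 24.27 tcp [ 0.5687 -0.1133  0.1371] tooly -134.57 toolx [ 0.084  0.031 -0.996] jig x,y mm -63.0 -0.2 F [-0.  -3.3 -5.3] M [ 0.45 -0.76  0.83] q7 -112.3 w 0.0403
grip pt [ 0.5672 -0.1139  0.1557] r 0.0866 ang -4.2 armdir by tool -44.6
wrist knob_grip 0.61 [ 0.5663 -0.1157  0.1591] [319. 261.]
```

View pics/w14.png

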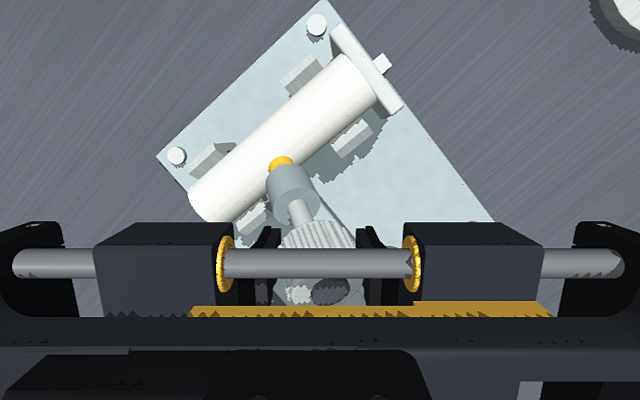

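The stroke carried the knob round; the fingers are still on it at (320,258) and it went down about 4 mm. I'll open, turn back and repeat.

```bash

python3 -m pendant '{"xyz":[[0,0,0],[0,0,0],[0,0,0]],"turn":[0,0,0]}' 0.65 35
python3 -m pendant '{"xyz":[[0,0,0],[0,0,0],[0,0,0],[0,0,0],[0,0,0],[0,0,0],[0,0,0],[0,0,0],[0,0,0]],"turn":[0.175,0.175,0.175,0.175,0.175,0.175,0.175,0.16,0]}'; python3 st.py; python3 sw.py
python3 - <<'E'
from h import *
im=find("wrist",["knob_grip"])
cv2.imwrite("pics/w15.png",im[:,:,::-1])
im=find("side",["knob_grip","pivot","shoe"])
cv2.imwrite("pics/s15.png",cv2.resize(im[190:290,310:430,::-1],None,fx=6,fy=6,interpolation=cv2.INTER_CUBIC))
E
```

```text
time_s: 24.75
tool_pos: [0.5688, -0.1135, 0.1374]
tool_rot: [-115.3, 84.9, 20.5]
force: [1.0, 0.4, -0.8]
grip_width: 0.0554
time_s: 25.88
tool_pos: [0.57, -0.1126, 0.1386]
tool_rot: [-115.5, 84.8, 102.5]
force: [0.1, 0.2, 0.2]
grip_width: 0.0565
t 25.88 tcp [ 0.57   -0.1126  0.1386] tooly -51.89 toolx [-0.02   0.089 -0.996] jig x,y mm -61.8 0.6 F [0.1 0.2 0.2] M [-0.13  0.12  0.01] q7 -29.5 w 0.0565
grip pt [ 0.5703 -0.1143  0.1572] r 0.0898 ang -4.4 armdir by tool 38.1
wrist knob_grip 0.67 [ 0.564  -0.1173  0.158 ] [314. 272.]
side knob_grip 0.72 [ 0.5678 -0.1175  0.1563] [359. 215.]
side pivot 0.74 [ 0.4836 -0.1042  0.0975] [331. 234.]
```

View pics/w15.png

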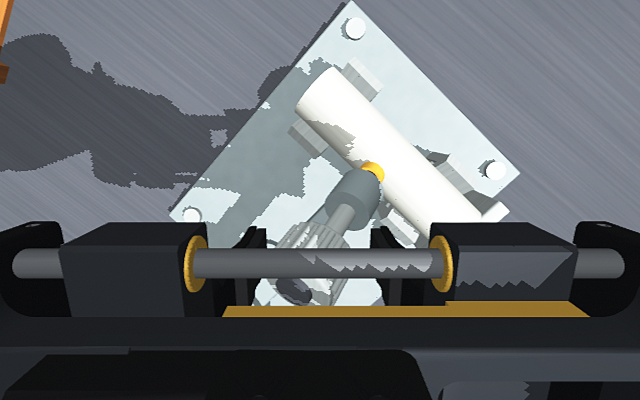

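View pics/s15.png

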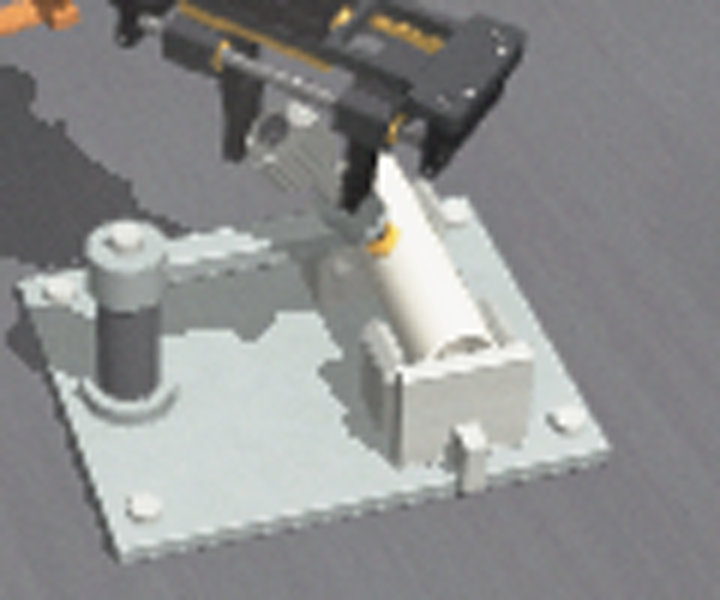

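```bash

python3 -m pendant '{"xyz":[[-0.003,0.0005,-0.001],[0,0,0]],"turn":[0,0]}'
python3 -m pendant '{"xyz":[[0,0,0],[0,0,0],[0,0,0],[0,0,0]],"turn":[0,0,0,0]}' 0 40; python3 st.py; python3 sw.py
python3 -m pendant '{"xyz":[[0,0,0],[0,0,0],[0,0,0],[0,0,0]],"turn":[-0.15,-0.15,-0.15,-0.15]}'; python3 st.py; python3 sw.py
python3 -m pendant '{"xyz":[[0,0,0],[0,0,0],[0,0,0]],"turn":[-0.15,-0.15,-0.15]}'; python3 st.py; python3 sw.py
```

```text
time_s: 26.42
tool_pos: [0.5662, -0.1121, 0.1375]
tool_rot: [-115.4, 84.8, 102.5]
force: [-0.4, 0.7, 0.1]
grip_width: 0.0565
time_s: 26.92
tool_pos: [0.5654, -0.1109, 0.1377]
tool_rot: [-114.5, 84.6, 103.4]
force: [-1.5, 0.5, 0.7]
grip_width: 0.0421
t 26.93 tcp [ 0.5654 -0.1109  0.1377] tooly -51.97 toolx [-0.022  0.091 -0.996] jig x,y mm -66.5 1.9 F [-1.5  0.5  0.7] M [-0.1   0.32 -0.09] q7 -29.7 w 0.0421
grip pt [ 0.5658 -0.1126  0.1563] r 0.0852 ang -3.4 armdir by tool 38.0
time_s: 27.42
tool_pos: [0.5705, -0.1114, 0.1348]
tool_rot: [-121.8, 84.8, 61.0]
force: [4.0, -2.3, -6.3]
grip_width: 0.0383
t 27.43 tcp [ 0.5705 -0.1114  0.1348] tooly -87.12 toolx [ 0.044  0.079 -0.996] jig x,y mm -61.4 1.9 F [ 4.  -2.3 -6.3] M [-0.2  -0.8   0.36] q7 -63.8 w 0.0383
grip pt [ 0.5697 -0.1129  0.1534] r 0.089 ang -3.5 armdir by tool 2.9
time_s: 27.8
tool_pos: [0.5712, -0.1127, 0.1344]
tool_rot: [-123.8, 84.8, 32.6]
force: [-3.1, -1.1, 1.1]
grip_width: 0.0384
t 27.8 tcp [ 0.5712 -0.1127  0.1344] tooly -113.56 toolx [ 0.077  0.049 -0.996] jig x,y mm -60.5 0.7 F [-3.1 -1.1  1.1] M [0.93 0.08 1.15] q7 -91.0 w 0.0384
grip pt [ 0.5698 -0.1136  0.153 ] r 0.0892 ang -3.9 armdir by tool -23.6
```

```bash

python3 -m pendant '{"xyz":[[0,0,0],[0,0,0]],"turn":[-0.15,-0.15]}'; python3 st.py; python3 sw.py
python3 - <<'E'
from h import *
im=find("wrist",["knob_grip"])
cv2.imwrite("pics/w16.png",im[:,:,::-1])
im=find("side",["knob_grip","pivot","shoe"])
cv2.imwrite("pics/s16.png",cv2.resize(im[190:290,310:430,::-1],None,fx=6,fy=6,interpolation=cv2.INTER_CUBIC))
E
```

```text
time_s: 28.05
tool_pos: [0.5718, -0.1145, 0.1341]
tool_rot: [-125.9, 84.7, 12.9]
force: [1.5, -3.9, -7.3]
grip_width: 0.04
t 28.05 tcp [ 0.5718 -0.1145  0.1341] tooly -131.15 toolx [ 0.09   0.021 -0.996] jig x,y mm -59.8 -1.1 F [ 1.5 -3.9 -7.3] M [ 0.13 -0.91  0.94] q7 -109.5 w 0.04
grip pt [ 0.5701 -0.1149  0.1527] r 0.0896 ang -4.7 armdir by tool -41.2
wrist knob_grip 0.59 [ 0.5654 -0.1143  0.1588] [320. 272.]
side knob_grip 0.38 [ 0.5675 -0.1158  0.1538] [359. 215.]
side pivot 0.66 [ 0.6306 -0.1207  0.0654] [377. 234.]
side pivot 0.62 [ 0.4821 -0.1045  0.0994] [331. 234.]
side shoe 0.42 [ 0.6314 -0.1206  0.0661] [378. 234.]
```

View pics/w16.png

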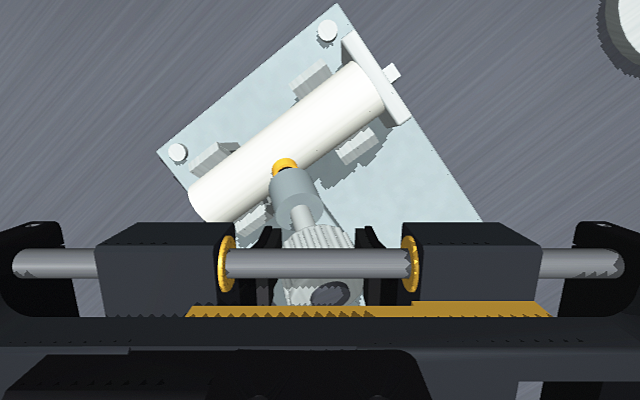

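View pics/s16.png

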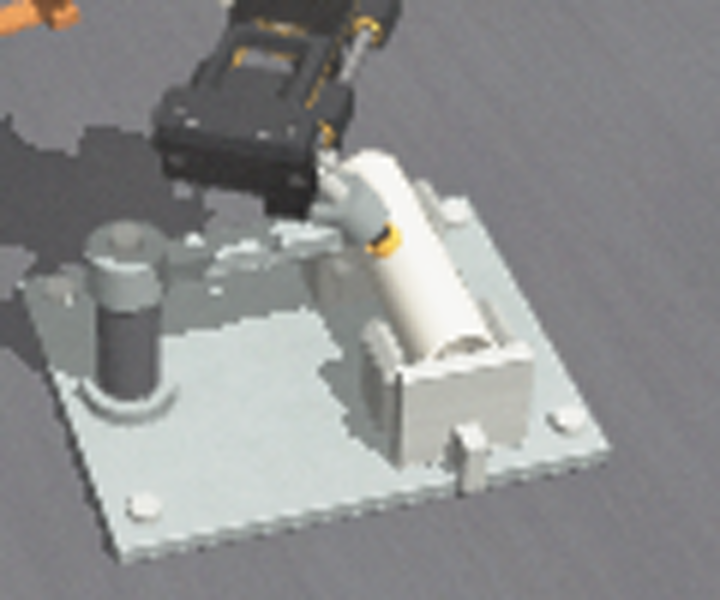

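```bash

python3 -m pendant '{"xyz":[[0,0,0],[0,0,0],[0,0,0]],"turn":[0,0,0]}' 0.65 40
python3 -m pendant '{"xyz":[[0,0,0],[0,0,0],[0,0,0],[0,0,0],[0,0,0],[0,0,0],[0,0,0],[0,0,0],[0,0,0]],"turn":[0.175,0.175,0.175,0.175,0.175,0.175,0.175,0.13,0]}'; python3 st.py; python3 sw.py
python3 - <<'E'
from h import *
im=find("wrist",["knob_grip"])
cv2.imwrite("pics/w17.png",im[:,:,::-1])
im=find("side",["knob_grip","pivot","shoe"])
cv2.imwrite("pics/s17.png",cv2.resize(im[190:290,310:430,::-1],None,fx=6,fy=6,interpolation=cv2.INTER_CUBIC))
E
```

```text
time_s: 28.72
tool_pos: [0.5719, -0.1141, 0.1344]
tool_rot: [-125.2, 84.7, 13.9]
force: [-0.0, -0.3, -0.0]
grip_width: 0.0551
time_s: 29.85
tool_pos: [0.5731, -0.1104, 0.1362]
tool_rot: [-124.7, 84.5, 95.0]
force: [-0.4, -0.2, 0.1]
grip_width: 0.0568
t 29.85 tcp [ 0.5731 -0.1104  0.1362] tooly -50.21 toolx [-0.008  0.095 -0.995] jig x,y mm -58.9 3.1 F [-0.4 -0.2  0.1] M [-0.25  0.1  -0.01] q7 -27.7 w 0.0568
grip pt [ 0.5732 -0.1122  0.1548] r 0.0926 ang -2.9 armdir by tool 39.8
wrist knob_grip 0.81 [ 0.5663 -0.1176  0.1558] [317. 276.]
side knob_grip 0.46 [ 0.5696 -0.1165  0.1557] [359. 215.]
side pivot 0.93 [ 0.4806 -0.1042  0.1009] [330. 233.]
side shoe 0.36 [ 0.6304 -0.1237  0.0666] [378. 234.]
```

View pics/w17.png

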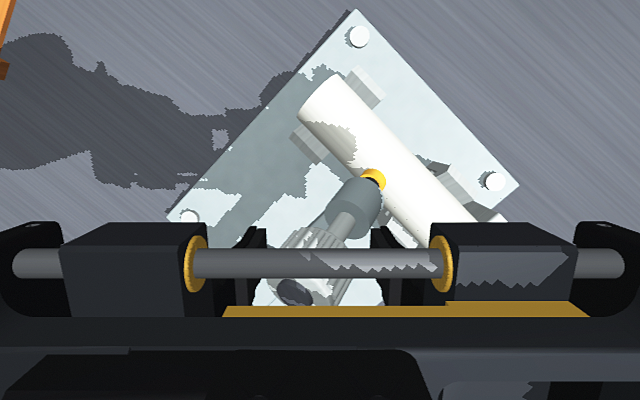

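View pics/s17.png

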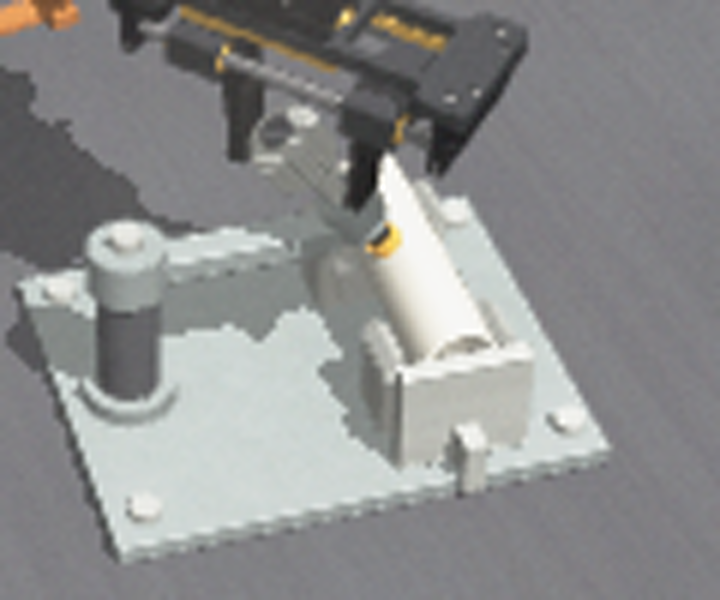

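The shoe now extends from the boss at (374,180), so the screw is advancing. Third stroke.

```bash

python3 -m pendant '{"xyz":[[-0.004,-0.001,-0.001],[0,0,-0.001]],"turn":[0,0]}'
python3 -m pendant '{"xyz":[[0,0,0],[0,0,0],[0,0,0],[0,0,0]],"turn":[0,0,0,0]}' 0 45; python3 st.py; python3 sw.py
python3 -m pendant '{"xyz":[[0,0,0],[0,0,0],[0,0,0],[0,0,0]],"turn":[-0.15,-0.15,-0.15,-0.15]}'; python3 st.py; python3 sw.py
```

```text
time_s: 30.4
tool_pos: [0.5683, -0.1117, 0.1341]
tool_rot: [-124.6, 84.5, 95.0]
force: [0.6, -0.2, -0.0]
grip_width: 0.0568
time_s: 30.9
tool_pos: [0.5671, -0.1104, 0.1342]
tool_rot: [-123.1, 84.4, 96.5]
force: [-1.1, 0.9, 0.2]
grip_width: 0.0419
t 30.9 tcp [ 0.5671 -0.1104  0.1342] tooly -50.28 toolx [-0.011  0.098 -0.995] jig x,y mm -64.9 2.6 F [-1.1  0.9  0.2] M [-0.08  0.36 -0.09] q7 -27.6 w 0.0419
grip pt [ 0.5673 -0.1122  0.1528] r 0.0866 ang -3.1 armdir by tool 39.7
time_s: 31.4
tool_pos: [0.5712, -0.1114, 0.1319]
tool_rot: [-129.1, 84.5, 55.3]
force: [0.4, -1.3, -0.9]
grip_width: 0.0384
t 31.4 tcp [ 0.5712 -0.1114  0.1319] tooly -85.46 toolx [ 0.055  0.079 -0.995] jig x,y mm -60.7 2.0 F [ 0.4 -1.3 -0.9] M [-0.6   0.13  0.21] q7 -62.2 w 0.0384
grip pt [ 0.5702 -0.1129  0.1505] r 0.0895 ang -3.4 armdir by tool 4.5
```

```bash

python3 -m pendant '{"xyz":[[0,0,0],[0,0,0]],"turn":[-0.15,-0.15]}'; python3 st.py; python3 sw.py
python3 -m pendant '{"xyz":[[0,0,0]],"turn":[-0.15]}'; python3 st.py; python3 sw.py
```

```text
time_s: 31.65
tool_pos: [0.5714, -0.1121, 0.1317]
tool_rot: [-129.8, 84.5, 37.0]
force: [-2.7, 0.3, 2.9]
grip_width: 0.0374
t 31.65 tcp [ 0.5714 -0.1121  0.1317] tooly -103.11 toolx [ 0.077  0.058 -0.995] jig x,y mm -60.5 1.3 F [-2.7  0.3  2.9] M [1.16 0.6  1.04] q7 -80.4 w 0.0374
grip pt [ 0.5699 -0.1132  0.1503] r 0.0893 ang -3.6 armdir by tool -13.1
time_s: 31.78
tool_pos: [0.5715, -0.1122, 0.1319]
tool_rot: [-130.1, 84.4, 27.9]
force: [1.5, -2.7, -2.7]
grip_width: 0.0376
t 31.77 tcp [ 0.5715 -0.1122  0.1319] tooly -111.88 toolx [ 0.085  0.045 -0.995] jig x,y mm -60.3 1.1 F [ 1.5 -2.7 -2.7] M [ 0.84 -0.4   1.22] q7 -89.7 w 0.0376
grip pt [ 0.57   -0.1131  0.1505] r 0.0893 ang -3.6 armdir by tool -21.9
```

```bash

python3 -m pendant '{"xyz":[[0,0,0],[0,0,0]],"turn":[-0.15,-0.15]}'; python3 st.py; python3 sw.py
python3 -m pendant '{"xyz":[[0,0,0],[0,0,0],[0,0,0]],"turn":[0,0,0]}' 0.65 40
python3 -m pendant '{"xyz":[[0,0,0],[0,0,0],[0,0,0],[0,0,0],[0,0,0],[0,0,0],[0,0,0],[-0.003,0,0],[0,0,0]],"turn":[0.175,0.175,0.175,0.175,0.175,0.175,0.175,0.13,0]}'; python3 st.py; python3 sw.py
python3 - <<'E'
from h import *
im=find("wrist",["knob_grip"])
cv2.imwrite("pics/w18.png",im[:,:,::-1])
im=find("side",["knob_grip","pivot","shoe"])
cv2.imwrite("pics/s18.png",cv2.resize(im[190:290,310:430,::-1],None,fx=6,fy=6,interpolation=cv2.INTER_CUBIC))
E
```

```text
time_s: 32.02
tool_pos: [0.5719, -0.1135, 0.132]
tool_rot: [-131.1, 84.3, 9.3]
force: [1.4, -3.7, -7.7]
grip_width: 0.0395
t 32.02 tcp [ 0.5719 -0.1135  0.132 ] tooly -129.44 toolx [ 0.098  0.016 -0.995] jig x,y mm -59.8 -0.1 F [ 1.4 -3.7 -7.7] M [ 0.43 -0.94  1.08] q7 -108.5 w 0.0395
grip pt [ 0.5701 -0.1138  0.1506] r 0.0895 ang -4.0 armdir by tool -39.4
time_s: 32.4
tool_pos: [0.5724, -0.1138, 0.1321]
tool_rot: [-131.8, 84.3, 8.9]
force: [-0.0, -0.5, -0.1]
grip_width: 0.0548
time_s: 33.52
tool_pos: [0.5718, -0.114, 0.1327]
tool_rot: [-133.5, 84.1, 87.9]
force: [0.5, -0.5, -0.1]
grip_width: 0.0562
t 33.52 tcp [ 0.5718 -0.114   0.1327] tooly -48.48 toolx [ 0.004  0.102 -0.995] jig x,y mm -59.8 -0.6 F [ 0.5 -0.5 -0.1] M [-0.24  0.12 -0.06] q7 -25.2 w 0.0562
grip pt [ 0.5718 -0.1159  0.1513] r 0.0914 ang -5.3 armdir by tool 41.5
side knob_grip 0.76 [ 0.5711 -0.1181  0.1571] [360. 215.]
side pivot 0.63 [ 0.4837 -0.1047  0.0996] [331. 234.]
side shoe 0.74 [ 0.6258 -0.2013  0.0663] [387. 250.]
side shoe 0.53 [ 0.6278 -0.1237  0.0627] [377. 235.]
```

View pics/w18.png

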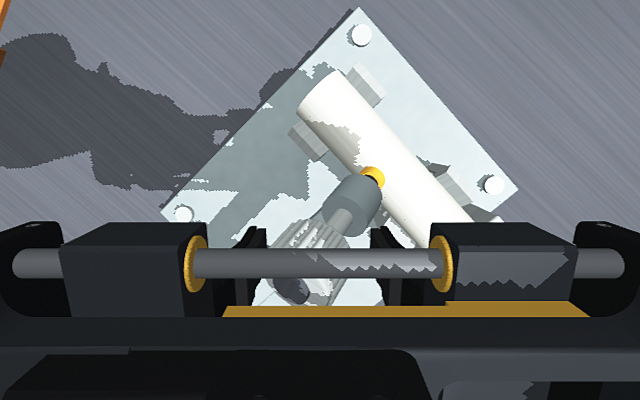

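View pics/s18.png

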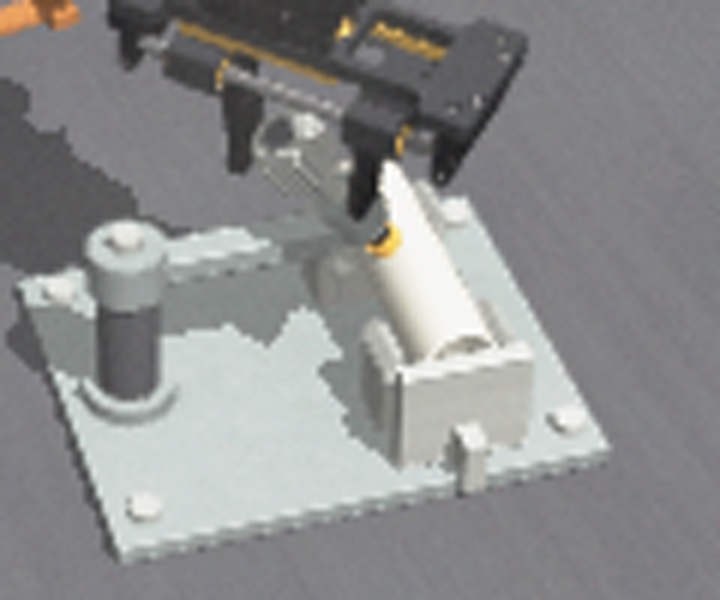

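```bash

python3 -m pendant '{"xyz":[[-0.003,0.002,0.001],[0,0,0]],"turn":[0,0]}'
python3 -m pendant '{"xyz":[[0,0,0],[0,0,0],[0,0,0],[0,0,0]],"turn":[0,0,0,0]}' 0 55; python3 st.py; python3 sw.py
python3 -m pendant '{"xyz":[[0,0,0],[0,0,0]],"turn":[-0.15,-0.15]}'; python3 st.py; python3 sw.py
python3 -m pendant '{"xyz":[[0,0,0],[0,0,0]],"turn":[-0.15,-0.15]}'; python3 st.py; python3 sw.py
```

```text
time_s: 34.08
tool_pos: [0.5683, -0.1113, 0.1339]
tool_rot: [-133.4, 84.1, 88.0]
force: [0.6, -0.1, -0.4]
grip_width: 0.0563
time_s: 34.58
tool_pos: [0.568, -0.1109, 0.1341]
tool_rot: [-133.1, 84.1, 88.2]
force: [-0.0, -0.8, 0.5]
grip_width: 0.0416
t 34.58 tcp [ 0.568  -0.1109  0.1341] tooly -48.53 toolx [ 0.003  0.104 -0.995] jig x,y mm -63.9 2.2 F [-0.  -0.8  0.5] M [-0.11  0.17 -0.1 ] q7 -25.6 w 0.0416
grip pt [ 0.568  -0.1128  0.1527] r 0.0873 ang -3.5 armdir by tool 41.5
time_s: 34.83
tool_pos: [0.571, -0.1102, 0.1322]
tool_rot: [-136.3, 84.1, 67.5]
force: [5.7, -5.1, -5.4]
grip_width: 0.0404
t 34.83 tcp [ 0.571  -0.1102  0.1322] tooly -66.03 toolx [ 0.04   0.096 -0.995] jig x,y mm -61.0 3.1 F [ 5.7 -5.1 -5.4] M [-1.4  -0.97  0.06] q7 -42.8 w 0.0404
grip pt [ 0.5702 -0.112   0.1508] r 0.0895 ang -2.9 armdir by tool 24.0
time_s: 35.08
tool_pos: [0.5742, -0.1115, 0.1311]
tool_rot: [-141.3, 84.1, 45.0]
force: [6.7, -3.7, -6.2]
grip_width: 0.038
t 35.08 tcp [ 0.5742 -0.1115  0.1311] tooly -83.56 toolx [ 0.073  0.073 -0.995] jig x,y mm -57.7 2.0 F [ 6.7 -3.7 -6.2] M [-1.05 -1.74  0.73] q7 -60.7 w 0.038
grip pt [ 0.5728 -0.1129  0.1497] r 0.0921 ang -3.4 armdir by tool 6.4
```

```bash

python3 -m pendant '{"xyz":[[0,0,0],[0,0,0]],"turn":[-0.15,-0.15]}'; python3 st.py; python3 sw.py
python3 -m pendant '{"xyz":[[0,0,0],[0,0,0]],"turn":[-0.15,-0.15]}'; python3 st.py; python3 sw.py
python3 - <<'E'
from h import *
im=find("wrist",["knob_grip"])
cv2.imwrite("pics/w19.png",im[:,:,::-1])
E
```

```text
time_s: 35.33
tool_pos: [0.5767, -0.1135, 0.1311]
tool_rot: [-146.4, 84.0, 22.6]
force: [-8.2, -1.1, 6.4]
grip_width: 0.0363
t 35.33 tcp [ 0.5767 -0.1135  0.1311] tooly -100.88 toolx [ 0.096  0.04  -0.995] jig x,y mm -55.0 0.3 F [-8.2 -1.1  6.4] M [-0.08  2.01  1.66] q7 -79.3 w 0.0363
grip pt [ 0.5749 -0.1142  0.1497] r 0.0943 ang -4.1 armdir by tool -10.9
time_s: 35.58
tool_pos: [0.5797, -0.1167, 0.1318]
tool_rot: [-151.1, 83.6, 0.5]
force: [11.6, -10.6, -11.3]
grip_width: 0.0374
t 35.58 tcp [ 0.5797 -0.1167  0.1318] tooly -118.24 toolx [ 0.111  0.001 -0.994] jig x,y mm -51.8 -2.7 F [ 11.6 -10.6 -11.3] M [-1.16 -2.06  1.11] q7 -98.3 w 0.0374
grip pt [ 0.5776 -0.1167  0.1503] r 0.0973 ang -5.5 armdir by tool -28.2
wrist knob_grip 0.88 [ 0.5684 -0.1155  0.1547] [322. 279.]
```

View pics/w19.png

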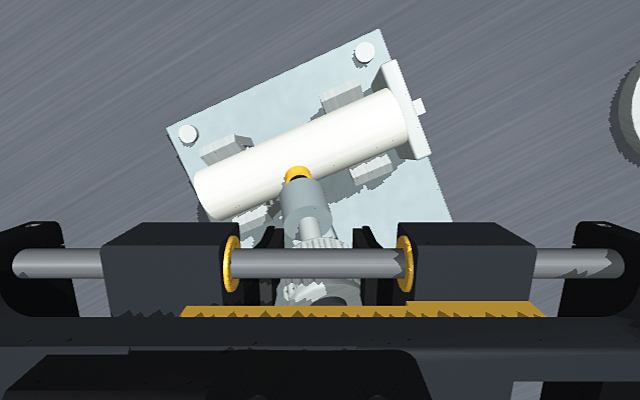

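The grip centre is now sliding outward along the knob and the torque is up at 1.1–1.7 N m, which could be the hard stop. I'll open, return and compare the knob's position across the pictures.

```bash

python3 -m pendant '{"xyz":[[0,0,0],[0,0,0],[0,0,0]],"turn":[0,0,0]}' 0.65 40
python3 -m pendant '{"xyz":[[0,0,0],[-0.003,0,0],[-0.003,0,0],[-0.002,0,0],[0,0,0],[0,0,0],[0,0,0],[0,0,0]],"turn":[0.175,0.175,0.175,0.175,0.175,0.175,0.13,0]}'; python3 st.py; python3 sw.py
python3 - <<'E'
from h import *
im=find("wrist",["knob_grip"])
cv2.imwrite("pics/w20.png",im[:,:,::-1])
im=find("side",["knob_grip","pivot","shoe"])
cv2.imwrite("pics/s20.png",cv2.resize(im[190:290,310:430,::-1],None,fx=6,fy=6,interpolation=cv2.INTER_CUBIC))
ims=[cv2.imread(f"pics/s{i}.png") for i in (15,17,18,20)]
cv2.imwrite("pics/cmp.png",np.vstack([np.hstack([cv2.resize(i[60:260,230:430],(390,300)) for i in ims[:2]]),np.hstack([cv2.resize(i[60:260,230:430],(390,300)) for i in ims[2:]])]))
E
```

```text
time_s: 36.05
tool_pos: [0.5804, -0.1178, 0.1317]
tool_rot: [-152.0, 83.5, -0.4]
force: [0.1, -0.6, -0.5]
grip_width: 0.0546
time_s: 37.05
tool_pos: [0.5711, -0.1159, 0.1317]
tool_rot: [-150.4, 83.5, 71.1]
force: [-0.4, 0.7, 0.4]
grip_width: 0.0564
t 37.05 tcp [ 0.5711 -0.1159  0.1317] tooly -48.35 toolx [ 0.037  0.107 -0.994] jig x,y mm -60.4 -2.6 F [-0.4  0.7  0.4] M [-0.21  0.2  -0.02] q7 -24.3 w 0.0564
grip pt [ 0.5704 -0.1179  0.1503] r 0.0902 ang -6.6 armdir by tool 41.6
wrist knob_grip 0.93 [ 0.5688 -0.1154  0.1545] [311. 260.]
side knob_grip 0.74 [ 0.6323 -0.1234  0.0015] [377. 249.]
side pivot 0.7 [ 0.482  -0.1036  0.1012] [331. 233.]
side shoe 0.52 [ 0.6279 -0.1216  0.0623] [377. 235.]
```

View pics/cmp.png

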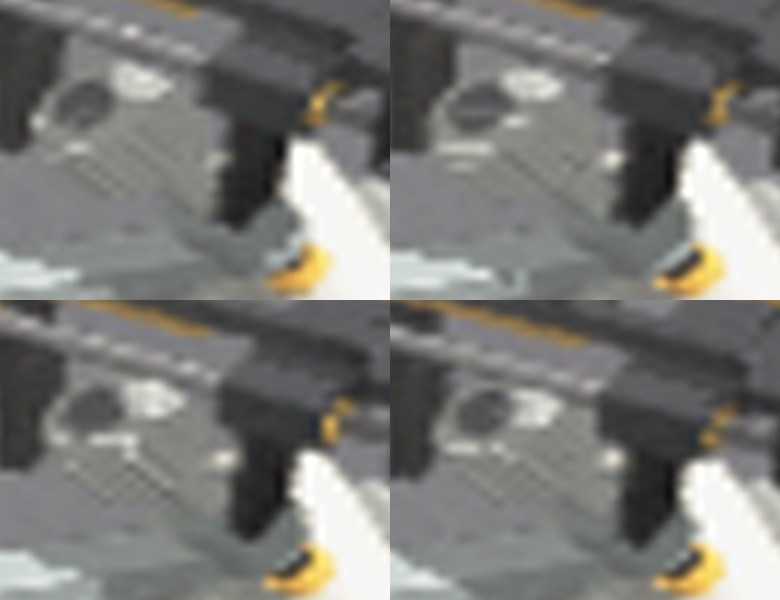

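View pics/w20.png

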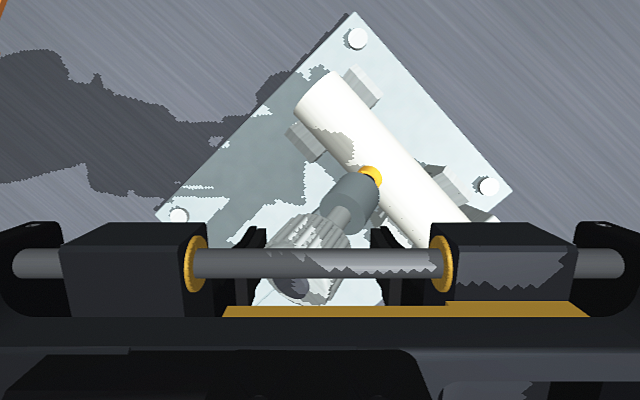

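Across the side crops the knob's dark end moved about 2.5 mm between strokes 2 and 3 and not at all in stroke 4. The moment about the screw's axis rose to 0.8–1.5 N m in stroke 4, against 0.2–0.6 before. So it appears tight, and I'll confirm with one short centred stroke.

```bash
cat > ax.py <<'E'
from h import *
o=readout.get_obs();print('axis moment',(o['wrist_torque']@np.array([-.571,.049,.819])).round(2))
E
python3 -m pendant '{"xyz":[[-0.0015,0.003,0.001],[0,0,0.001],[0,0,0]],"turn":[-0.15,-0.15,0]}'; python3 sw.py
python3 -m pendant '{"xyz":[[0,0,0],[0,0,0],[0,0,0],[0,0,0]],"turn":[0,0,0,0]}' 0 50; python3 st.py; python3 sw.py; python3 ax.py
python3 -m pendant '{"xyz":[[0,0,0]],"turn":[-0.15]}'; python3 st.py; python3 ax.py
python3 -m pendant '{"xyz":[[0,0,0]],"turn":[-0.15]}'; python3 st.py; python3 ax.py
python3 -m pendant '{"xyz":[[0,0,0]],"turn":[-0.15]}'; python3 st.py; python3 sw.py; python3 ax.py
```

```text
time_s: 37.72
tool_pos: [0.5693, -0.1123, 0.1339]
tool_rot: [-150.5, 83.5, 53.3]
force: [-0.4, -0.9, -0.1]
grip_width: 0.0569
grip pt [ 0.568  -0.114   0.1525] r 0.0875 ang -4.3 armdir by tool 24.0
time_s: 38.22
tool_pos: [0.5693, -0.1119, 0.134]
tool_rot: [-150.1, 83.4, 54.0]
force: [-0.5, 0.9, 0.7]
grip_width: 0.0409
t 38.23 tcp [ 0.5693 -0.1119  0.134 ] tooly -65.79 toolx [ 0.067  0.092 -0.993] jig x,y mm -62.6 1.2 F [-0.5  0.9  0.7] M [-0.23  0.32 -0.26] q7 -42.7 w 0.0409
grip pt [ 0.568  -0.1136  0.1526] r 0.0874 ang -4.0 armdir by tool 24.2
axis moment -0.07
time_s: 38.35
tool_pos: [0.5702, -0.1119, 0.1341]
tool_rot: [-151.0, 83.4, 44.4]
force: [-1.8, -1.3, 1.4]
grip_width: 0.04
t 38.35 tcp [ 0.5702 -0.1119  0.1341] tooly -74.39 toolx [ 0.082  0.08  -0.993] jig x,y mm -61.7 1.3 F [-1.8 -1.3  1.4] M [-0.73  0.34  0.75] q7 -51.8 w 0.04
axis moment 1.05
time_s: 38.48
tool_pos: [0.5694, -0.1124, 0.1339]
tool_rot: [-151.1, 83.6, 35.6]
force: [-6.2, 0.6, 5.7]
grip_width: 0.039
t 38.48 tcp [ 0.5694 -0.1124  0.1339] tooly -83.09 toolx [ 0.091  0.065 -0.994] jig x,y mm -62.4 0.8 F [-6.2  0.6  5.7] M [-0.55  1.16  0.8 ] q7 -61.2 w 0.039
axis moment 1.03
time_s: 38.6
tool_pos: [0.5676, -0.1126, 0.1338]
tool_rot: [-150.2, 83.8, 27.8]
force: [-11.3, 1.9, 9.4]
grip_width: 0.0378
t 38.6 tcp [ 0.5676 -0.1126  0.1338] tooly -91.81 toolx [ 0.096  0.051 -0.994] jig x,y mm -64.2 0.5 F [-11.3   1.9   9.4] M [0.12 2.2  0.93] q7 -70.8 w 0.0378
grip pt [ 0.5658 -0.1135  0.1524] r 0.0852 ang -4.0 armdir by tool -1.8
axis moment 0.8
```

The moment jumps straight to 1.05 N m within the first 9° and the pads then slip without the knob descending, so it is tight at its hard stop. I'll open, rise and check.

```bash

python3 -m pendant '{"xyz":[[0,0,0],[0,0,0],[0,0,0],[0,0,0]],"turn":[0,0,0,0]}' 0.7; python3 st.py;python3 sw.py
python3 -m pendant '{"xyz":[[0,0,0.015],[0,0,0.02],[0,0,0.03],[0,0,0.04],[0,0,0.04],[0,0,0]],"turn":[0,0,0,0,0,0]}'; python3 st.py
python3 - <<'E'
from h import *
im=find("wrist",["knob_grip","shoe","pipe"])
cv2.imwrite("pics/w21.png",im[:,:,::-1])
im=find("side",["knob_grip","pivot","shoe","pipe","thin_pipe","spray_can","flange"])
cv2.imwrite("pics/s21.png",cv2.resize(im[190:290,310:430,::-1],None,fx=6,fy=6,interpolation=cv2.INTER_CUBIC))
E
```

```text
time_s: 39.1
tool_pos: [0.5679, -0.113, 0.1338]
tool_rot: [-150.8, 83.7, 27.3]
force: [0.1, -0.6, -0.3]
grip_width: 0.0598
t 39.1 tcp [ 0.5679 -0.113   0.1338] tooly -91.7 toolx [ 0.097  0.05  -0.994] jig x,y mm -63.8 0.1 F [ 0.1 -0.6 -0.3] M [-0.08  0.27  0.01] q7 -70.6 w 0.0598
grip pt [ 0.5661 -0.1139  0.1524] r 0.0856 ang -4.3 armdir by tool -1.7
time_s: 39.85
tool_pos: [0.5683, -0.1144, 0.2887]
tool_rot: [-152.2, 83.5, 25.8]
force: [0.1, 0.4, 0.1]
grip_width: 0.0612
t 39.85 tcp [ 0.5683 -0.1144  0.2887] tooly -91.77 toolx [ 0.101  0.049 -0.994] jig x,y mm -63.3 -1.4 F [0.1 0.4 0.1] M [-0.15  0.28  0.03] q7 -76.7 w 0.0612
wrist knob_grip 0.96 [ 0.5693 -0.1172  0.153 ] [327. 203.]
wrist shoe 0.4 [ 0.6276 -0.12    0.0652] [330. 145.]
wrist shoe 0.26 [ 0.6301 -0.112   0.0664] [323. 143.]
wrist pipe 0.59 [ 0.6316 -0.1259  0.064 ] [335. 141.]
side knob_grip 0.7 [ 0.5663 -0.1148  0.1546] [358. 215.]
side pivot 0.59 [ 0.4816 -0.1024  0.0983] [330. 234.]
side shoe 0.49 [ 0.629  -0.1221  0.0665] [377. 234.]
side pipe 0.93 [0.3117 0.2448 0.0194] [252. 202.]
side pipe 0.72 [ 0.6305 -0.131   0.0669] [379. 235.]
side pipe 0.49 [0.7035 0.444  0.022 ] [335. 153.]
side thin_pipe 0.83 [0.5089 0.3555 0.0319] [296. 172.]
side spray_can 0.83 [0.6887 0.2254 0.0022] [352. 187.]
side flange 0.91 [ 0.5196 -0.4369 -0.0026] [388. 336.]
```

View pics/w21.png

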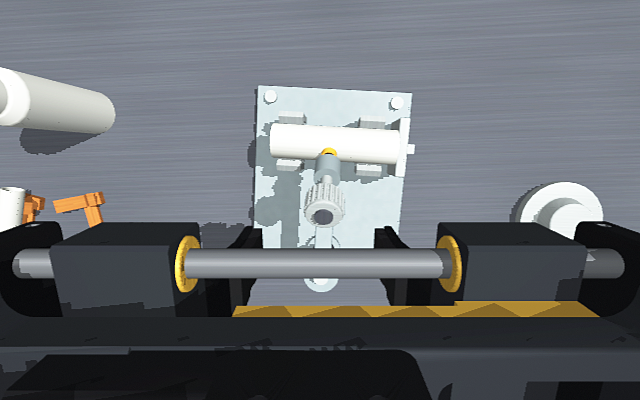

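View pics/s21.png

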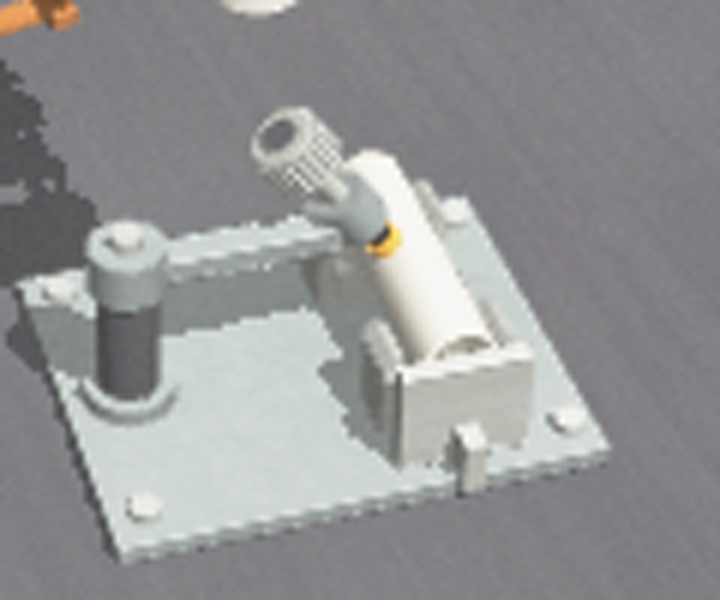

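The final views show the arm in line over the pipe, the shoe on the pipe at (328,152), and the pipe against the stop plate at (402,147). The knob is at z 0.153 by the wrist camera (0.1535 expected when tight). The thin pipe, can and flange are where they were at the start, and the robot is clear of everything.

```bash
python3 -c "
from cell import sign_off,readout
print(readout.get_obs()['time_s'],sign_off())"
```

```text
the job is handed in; nothing more can be done
40.45 None
```

The job is done and handed in at about 40.5 s of the 72 s allowed; no verdict was reported.

**What I did:**
- **Pipe:** I took the thick white pipe off its rest, lowered it into the V-blocks until it touched, and eased the grip so it settled. I then pushed it endwise until it met the stop, with 13 N reaction and no more motion.
- **Clamp arm:** I led the knob round with half-open fingers until the arm met its stop, at about 9.6 N with no more motion.
- **Knob:** I screwed it clockwise in three strokes. A fourth stroke and a short confirming one produced no further descent.

**Last checks:**
- **Tightness:** The moment about the screw axis jumped straight to about 1 N m in the confirming stroke. The knob was measured at z 0.153 by the wrist camera and 0.155 by the side camera, against 0.1535 expected when tight.
- **Position:** The pictures show the shoe on the pipe, the pipe against the stop plate, and the arm in line with the jig to about 1°, which is within measuring error.
- **Other things:** The thin pipe, spray can and flange were within about 5 mm of their first readings, which is within the networks' accuracy. The gripper was clear of everything.

**Disagreements and limits:**
- **Jig position:** The pipe stopped 2–3 mm further along than my first jig fit predicted. I put that down to an error in the fit.
- **Pipe position:** The side camera's last pipe position differed from the wrist camera's by about 5 mm.
- **Tool tilt:** The tool leaned about 6° by the end, built up from pushing against contacts. It did not affect the result as far as I could see.
- **Clamp force:** I did not measure the shoe's force on the pipe; I inferred it from the knob being at its stop.

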